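# Go-gauge two post holders and sort them

## Task

Two post holders sit in the nests of the gauging board; take the yellow-handled plug gauge from its blue stand and try it in the bore of each, the one nearer the robot first, feeling it in gently until the handle's shoulder comes down on the holder or the pin is stopped inside, never forcing it. Leave the gauge standing, fully in, in the holder that it passes, with that holder still in its nest, and stand the holder that stopped it upright in the red reject tray.

Things in the scene. Friction and masses are not known exactly. Their poses are not given: they have to be found in the camera images.
- nest: Gauging board, fixed: aluminium plate on a black base, 135 x 58 mm, 14 mm high, with two round nests 34.5 mm wide, 10 mm deep (floor 4 mm above the table). Origin: centre of its underside; x along its long side, away from the robot (turned up to 0.15 rad), z up. Nests at x = -37.5 mm (nearer the robot) and +37.5 mm, a post holder standing in each.
- holder_1_mid (a point): Loose dark steel post holder: round collar, 32 mm diameter, 50 mm tall, 0.1 kg, in either nest (1.2 mm play; its top 54 mm above the table). Through bore 13.4 mm, 1 mm chamfer at the top; looks like the other, but in a faulty one the bore narrows to 10 mm from 20 mm below the top on, which stops the 12 mm pin. Point: centre, on the axis 25 mm below the top; z up the axis.
- holder_2_mid (a point): The other post holder, same outside; point and axes as for holder_1_mid.
- stand: Blue gauge stand, fixed: block 50 x 50 x 50 mm with an upright through hole 17 mm wide in the middle (1.5 mm chamfer). Origin: centre of its underside. The gauge stands in it pin down, the handle's shoulder resting on the block's top, 50 mm above the table.
- gauge_handle (a point): Loose plug gauge, 0.12 kg: a steel pin 12 mm in diameter and 46 mm long (tip chamfered by 1.5 mm) below a yellow round handle 24 mm in diameter and 44 mm tall. Point: centre of the handle on the axis, 22 mm above the shoulder and 22 mm below the handle's top; z along the axis, up. It starts upright in the stand.
- gauge_tip (a point): The end of the gauge's pin, on its axis, 46 mm below the shoulder (68 mm below gauge_handle).
- red_tray: Red open reject tray, fixed, 66 x 66 mm, 14 mm high, wall and floor 3 mm thick. Origin: centre of its underside, z up. It and the blue stand may have changed places. (A big white chamber box stands left of the board, a monitor behind, and a shelf hangs above: from the start, draw back towards the robot and swing past the chamber in front, fingertips about 0.27 m up.)
There are look-alikes about, which are no part of the job. Of the things like the part that bears gauge_handle, leave any that is white; of the rest the smaller one is meant.

How it is judged:
On the way, in this order (a step that is already met when the one before it is completed fails the run):
1. the gauge is tried in the nearer holder while that stands in its nest: the pin's tip goes at least 17 mm below the holder's top (((x of holder_1_mid in the frame of nest below -0.03 m and horizontal distance between holder_1_mid and nest below 0.045 m and height (world z) of holder_1_mid below 0.034 m and horizontal distance between gauge_tip and holder_1_mid below 0.004 m and z of gauge_tip in the frame of holder_1_mid below 0.008 m) or (x of holder_2_mid in the frame of nest below -0.03 m and horizontal distance between holder_2_mid and nest below 0.045 m and height (world z) of holder_2_mid below 0.034 m and horizontal distance between gauge_tip and holder_2_mid below 0.004 m and z of gauge_tip in the frame of holder_2_mid below 0.008 m))), for 0.04 s.
2. the gauge is then tried in the farther holder while that stands in its nest: the pin's tip goes at least 17 mm below the holder's top (((x of holder_1_mid in the frame of nest above 0.03 m and horizontal distance between holder_1_mid and nest below 0.045 m and height (world z) of holder_1_mid below 0.034 m and horizontal distance between gauge_tip and holder_1_mid below 0.004 m and z of gauge_tip in the frame of holder_1_mid below 0.008 m) or (x of holder_2_mid in the frame of nest above 0.03 m and horizontal distance between holder_2_mid and nest below 0.045 m and height (world z) of holder_2_mid below 0.034 m and horizontal distance between gauge_tip and holder_2_mid below 0.004 m and z of gauge_tip in the frame of holder_2_mid below 0.008 m))), for 0.04 s.
At the end, for the whole second after the job is handed in: One holder stands upright in its nest with the gauge's pin in its bore, at least 41 of its 46 mm deep; the other stands upright (within 0.1 rad) on the floor of the red tray; all is released and at rest (((horizontal distance between gauge_tip and holder_1_mid below 0.004 m and z of gauge_tip in the frame of holder_1_mid below -0.016 m and horizontal distance between holder_1_mid and nest below 0.045 m and height (world z) of holder_1_mid below 0.034 m and horizontal distance between holder_2_mid and red_tray below 0.022 m and height (world z) of holder_2_mid below 0.033 m and angle between each of holder_2_mid, holder_1_mid's own z axis and vertical below 0.1 rad) or (horizontal distance between gauge_tip and holder_2_mid below 0.004 m and z of gauge_tip in the frame of holder_2_mid below -0.016 m and horizontal distance between holder_2_mid and nest below 0.045 m and height (world z) of holder_2_mid below 0.034 m and horizontal distance between holder_1_mid and red_tray below 0.022 m and height (world z) of holder_1_mid below 0.033 m and angle between each of holder_1_mid, holder_2_mid's own z axis and vertical below 0.1 rad)) and linear speed of each of holder_1, holder_2, gauge below 0.02 m/s); the robot touches nothing.
It fails at once if the gauge is forced: it presses on a post holder with more than 35 N (contact force between gauge and holder_1 above 35 N or contact force between gauge and holder_2 above 35 N).
It fails at once if a post holder is tipped over (angle between any of holder_1_mid, holder_2_mid's own z axis and vertical above 0.6 rad).
It also fails if it takes over 69 s, if anything falls off the work surface, if the arm or the gripper's body presses on something with over 40 N, if the wrist force passes 120 N, or if a joint passes its speed limit or range.

## Robot

A 7-joint arm with a two-finger parallel gripper is mounted at the origin on a cart in front of the work surface, level with it; the furniture and walls round the work are solid. World frame = base frame: x ahead of the robot, y to its left, z up, the work surface at z = 0. Lengths are in m, angles in rad, forces in N, time in s.
With the tool pointing down it reaches from about 0.425 to 0.925 m from the base axis. Payload 6.8 kg.
Tool frame: the origin (TCP) lies at the very end of the fingers, on their centre line; the grasp point (between the pads) lies 19 mm behind it; y points along the fingers, x is the direction in which the jaws open and shut, and the axes are right-handed (so a half turn about y gives the same grasp; the last joint's range is limited). The gripper opens to 85 mm and grips with 20 to 120 N. Pads are 22 mm wide; open, the fingers measure 114 mm over their backs; the gripper's body (76 mm by 85 mm) begins 54 mm behind the grasp point. The pads swing forward as they close: fully open they stand 13 mm farther back than shut.
Start: joints at [-1.37, 0.477, 0.022, 1.555, -0.011, 1.109, -0.083], TCP at [0.205, 0.643, 0.206] pointing down, gripper open.
Joint ranges: [-2.96, 2.96], [-0.34, 2.1], [-1.41, 1.46], [0.24, 2.44], [-1.37, 4.51], [0.17, 1.92], [-2.96, 2.96]. Speed limits (rad/s): [2.39, 2.39, 3.14, 3.14, 3.14, 3.14, 3.14].

## Interface

Orientations are given as a rotation vector (axis times angle).
In Python, from bench import r, imaging gives the robot as it stands.
- The arm moves only by the shell command python3 -m jog 'ROWS' [FORCE]. ROWS is text: rows parted by semicolons, each of 7 numbers parted by spaces: the turn, a rotation vector about the tool's x, y, z in degrees, then the shift along the tool's x, y, z in mm, then the opening, from 0 (shut) to 1 (fully open). A call has exactly 5 rows; each row shifts and turns the commanded pose from where the row before left it, along the tool's axes as they then stand; what a row does not reach is not made up. A row lasts 1/12 s, in which the tool goes at most 41.7 mm and 7.16 degrees, less where a joint would pass 70% of its speed; a pose out of reach is approached as far as the arm can. A call with a gripper value outside its range is refused whole. The fingers move at their own pace and stop on an object; FORCE is the grip in N (left out, the last holds). Time passes only in rows, so rows that do not move let the fingers close, or fill a call up. It gives the time, the measured TCP pose, the force and the opening at its end, in the units of the state.
- r.get_obs(): the state, without advancing time (a new reading comes with each control period).
- imaging.grab_frame(name): name is "scene" or "top"; returns a dict with "color" (480x640x3 uint8, red, green, blue), "z_map" (480x640 float32, m along the optical axis (not along the pixel's ray), 0 where there is no reading), "fx", "fy", "cx", "cy" (pixels), "k1" (the pictures are not rectified: a ray, as slopes to the right and down, at radius r is drawn at 1 + k1 r^2 times it, then the intrinsics apply), "world_to_cam" (4x4, takes a point from world to camera coordinates). Camera axes: x right, y up, looking along -z (the intrinsics and any distortion apply to the point x, -y, -z); pixel columns grow to the right and rows downward; lengths in m; the calibration is good to about 2 mm. A picture is of the moment at which its call begins.
- r.hand_in(): hands the job in, once; it reports no verdict.
The state is a dict: "clock": time; "joints": joint angles; "qvel": joint speeds; "tau": joint torques, N m; "tcp_pos": TCP position; "orientation": TCP orientation; "contact_force": force on the tool from outside, world axes, zero at the start; "moment": the same for the moment, N m; "grip_width": finger opening in m.
Only numpy, scipy, OpenCV 4.12 (cv2) and the standard library are available. Lean on these libraries where they do the work, as an engineer would, in place of code of your own. Each camera call takes 0.05 s, during which the arm holds its last target.

## Working session

There is one attempt and no reset: what is moved stays moved. The work goes in short steps, Python scripts to look and compute and a shell command to move; the robot and the scene stay as the last step left them, time stands still between calls to the robot, and variables do not carry over. Pictures are saved under pics/ and viewed, and the job is handed in when it is done.

```bash
ls; mkdir -p pics; python3 - <<'E'
from bench import r, imaging
import cv2,numpy as np
o=r.get_obs()
for k,v in o.items(): print(k,np.round(v,4))
for n in ("scene","top"):
    f=imaging.grab_frame(n); cv2.imwrite(f"pics/{n}0.png",f["color"][:,:,::-1]); np.savez(f"pics/{n}0.npz",**f)
    print(n,f["fx"],f["fy"],f["cx"],f["cy"],f["k1"],np.round(f["world_to_cam"],3).tolist())
E
```

```text
pics
clock 0.0
joints [-1.3701  0.4778  0.0224  1.5565 -0.0115  1.1093 -0.0831]
qvel [ 0.0001 -0.0002  0.0005  0.0014  0.0015 -0.0008  0.001 ]
tau [ 6.00000e-04 -5.96460e+01  1.60810e+00 -2.81199e+01  1.25000e-02
  9.20000e-03 -0.00000e+00]
tcp_pos [0.205  0.6424 0.2045]
orientation [-1.3409 -0.9778  0.9801]
contact_force [-0.3698 -0.1669  0.0889]
moment [0.044  0.0024 0.0171]
grip_width 0.0854
scene 442.8275933976394 442.8275933976394 325.2284092091046 238.62319554984774 -0.03331999833715095 [[0.589, -0.808, -0.016, -0.544], [0.493, 0.343, 0.8, -0.179], [-0.64, -0.479, 0.6, -0.768], [0.0, 0.0, 0.0, 1.0]]
top 483.77494879518264 483.77494879518264 323.15552384158514 232.71888033052568 0.023428955403813397 [[-0.012, -1.0, -0.02, -0.345], [0.986, -0.015, 0.168, -0.486], [-0.168, -0.018, 0.986, -0.872], [0.0, 0.0, 0.0, 1.0]]
```

View pics/scene0.png

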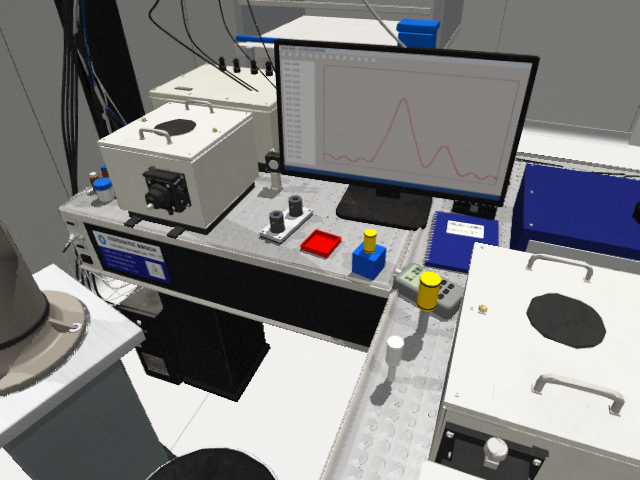

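View pics/top0.png

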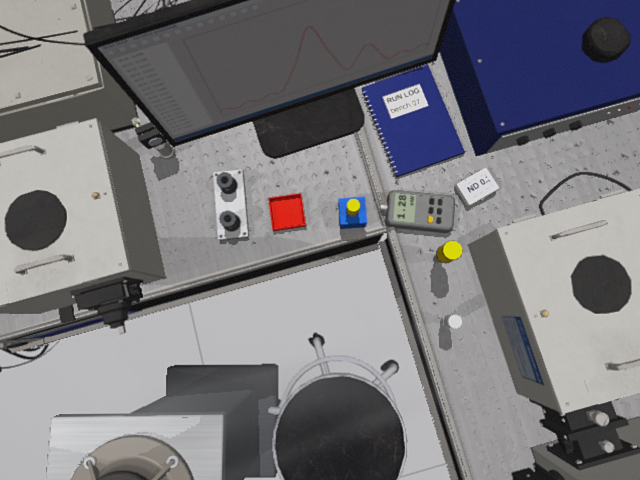

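The top view shows the board with its two dark holders at about (229,183) and (229,220). The red tray is at (287,212), and the blue stand with the yellow gauge is at (352,209). The look-alikes are the bigger yellow one at (450,252) and a white one at (455,322). Next I measure.

```bash
cat > h.py <<'E'
import numpy as np,cv2
def load(n):
    f=np.load(f"pics/{n}.npz"); return {k:f[k] for k in f.files}
def proj(f,P):
    P=np.atleast_2d(P); W=f["world_to_cam"]; c=P@W[:3,:3].T+W[:3,3]
    x=c[:,0]/-c[:,2]; y=-c[:,1]/-c[:,2]; s=1+f["k1"]*(x*x+y*y)
    return np.c_[f["fx"]*x*s+f["cx"],f["fy"]*y*s+f["cy"]]
def rays(f,uv):
    uv=np.atleast_2d(uv).astype(float)
    d=np.c_[(uv[:,0]-f["cx"])/f["fx"],(uv[:,1]-f["cy"])/f["fy"]]; q=d.copy()
    for _ in range(20): q=d/(1+f["k1"]*(q**2).sum(1,keepdims=True))
    c=np.c_[q[:,0],-q[:,1],-np.ones(len(q))]; R=f["world_to_cam"][:3,:3]
    return -R.T@f["world_to_cam"][:3,3], c@R
def plane(f,uv,z):
    o,d=rays(f,uv); return o+d*((z-o[2])/d[:,2])[:,None]
def cloud(f):
    v,u=np.mgrid[:480,:640]; uv=np.c_[u.ravel(),v.ravel()]
    o,d=rays(f,uv); P=o+d*f["z_map"].ravel()[:,None]; return P.reshape(480,640,3)
def comps(m,mina=20):
    n,l,s,c=cv2.connectedComponentsWithStats(m.astype(np.uint8)); return [(s[i],c[i],l==i) for i in range(1,n) if s[i][4]>=mina]
E
python3 - <<'E'
from h import *
for n in("top0","scene0"):
    f=load(n); hsv=cv2.cvtColor(f["color"],cv2.COLOR_RGB2HSV); P=cloud(f)
    H,S,V=[hsv[...,i].astype(int) for i in range(3)]
    for name,m in dict(yel=(abs(H-29)<5)&(S>150)&(V>90),red=((H<6)|(H>174))&(S>180)&(V>90),blue=(abs(H-108)<10)&(S>190)&(V>90)).items():
        for s,c,l in comps(m,60):
            p=P[l]; p=p[f["z_map"][l]>0]
            print(n,name,s,np.round(c,1),np.round(np.percentile(p,[2,50,98],axis=0),3).tolist())
f=load("top0"); img=f["color"]
c=cv2.resize(img[140:260,190:390],None,fx=4,fy=4,interpolation=cv2.INTER_NEAREST); cv2.imwrite("pics/crop.png",c[:,:,::-1])
P=cloud(f)
for a,b in((0.045,.06),(0.008,0.02)):
    m=(P[...,2]>a)&(P[...,2]<b)&(P[...,0]>.4)&(P[...,0]<.75)&(P[...,1]<0)&(P[...,1]>-.35)
    for s,cc,l in comps(m,60): print(a,s,cc,np.round(P[l].mean(0),4),np.round(np.percentile(P[l],[3,97],axis=0),3).tolist())
E
```

```text
top0 yel [347 199  13  16 136] [352.9 205.8] [[0.51, -0.416, 0.082], [0.519, -0.406, 0.093], [0.53, -0.396, 0.097]]
top0 yel [442 241  20  19 295] [451.9 249.9] [[0.42, -0.583, 0.12], [0.434, -0.569, 0.124], [0.449, -0.555, 0.126]]
top0 red [ 269  194   36   37 1079] [286.5 211.7] [[0.497, -0.312, -0.0], [0.53, -0.28, 0.003], [0.562, -0.248, 0.015]]
top0 blue [339 198  27  27 430] [351.7 213.2] [[0.497, -0.43, 0.043], [0.512, -0.404, 0.05], [0.543, -0.383, 0.053]]
scene0 yel [364 229  12   9  80] [369.9 232.5] [[0.508, -0.414, 0.09], [0.517, -0.405, 0.093], [0.529, -0.394, 0.096]]
scene0 yel [420 271  21  15 226] [430.3 278.1] [[0.418, -0.581, 0.073], [0.431, -0.567, 0.123], [0.497, -0.548, 0.125]]
scene0 red [301 230  40  28 707] [320.5 243.1] [[0.492, -0.312, 0.0], [0.528, -0.276, 0.004], [0.561, -0.244, 0.014]]
scene0 blue [397  19  42  29 966] [417.5  32.4] [[1.856, 0.116, 0.087], [1.89, 0.189, 0.145], [1.98, 0.276, 0.179]]
scene0 blue [236  35  40   8 172] [254.1  38.6] [[1.656, 0.91, 0.045], [1.69, 1.024, 0.058], [1.723, 1.124, 0.066]]
scene0 blue [ 93 178  18  12 170] [101.6 1
[... 545 characters left out ...]
, -0.181, 0.047], [0.597, -0.153, 0.056]]
0.045 [220 210  17  17 198] [227.85858586 218.25757576] [ 0.5088 -0.1744  0.053 ] [[0.495, -0.188, 0.047], [0.523, -0.16, 0.056]]
0.008 [ 253  104   69   54 2627] [290.0091359  129.97335364] [ 0.6961 -0.287   0.0119] [[0.651, -0.346, 0.009], [0.743, -0.225, 0.015]]
0.008 [159 143  15  15  66] [167.66666667 152.63636364] [ 0.6528 -0.0422  0.012 ] [[0.645, -0.05, 0.008], [0.67, -0.026, 0.02]]
0.008 [ 213  169   36   71 1432] [231.66410615 205.38617318] [ 0.5427 -0.1727  0.0136] [[0.481, -0.201, 0.01], [0.61, -0.139, 0.017]]
0.008 [269 193  37  37 239] [286.51882845 211.07949791] [ 0.5296 -0.2801  0.0128] [[0.496, -0.314, 0.009], [0.565, -0.246, 0.016]]
```

View pics/crop.png

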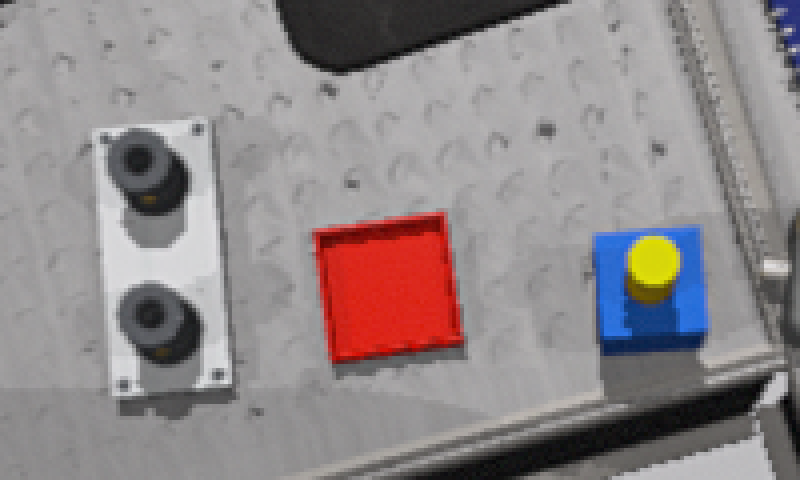

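```bash
python3 - <<'E'
from h import *
from scipy.spatial.transform import Rotation as R
print(np.round(R.from_rotvec([-1.3409,-.9778,.9801]).as_matrix(),3))
f=load("top0"); g=load("scene0")
for F in(f,g):
    P=cloud(F); P=P[F["z_map"]>0]
    # max height grid, 5cm cells
    print("cols y from .5 to -.6; rows x from .15 to .8 (max z, cm)")
    for x in np.arange(.15,.85,.05):
        row=[]
        for y in np.arange(.5,-.6,-.05):
            m=(P[:,0]>=x)&(P[:,0]<x+.05)&(P[:,1]<=y)&(P[:,1]>y-.05); row.append("%4d"%(P[m,2].max()*100) if m.sum()>3 else "   .")
        print("%.2f"%x,"".join(row))
# gauge handle, holder rays
o1,d1=rays(f,[352.9,205.8])
E
```

```text
[[ 0.304 -0.    -0.953]
 [ 0.953 -0.002  0.304]
 [-0.002 -1.    -0.   ]]
cols y from .5 to -.6; rows x from .15 to .8 (max z, cm)
0.15  -76 -76 -76 -76 -76 -76   0   0   0   0   0   0   0   0 -76 -27 -25 -25 -25 -26  -9   1
0.20  -76 -24 -25  -8 -76 -76 -76 -76 -76 -76 -76 -76 -76 -76 -76 -71 -57 -57 -57 -76   0   1
0.25  -76 -21 -17  -6   0   0 -18 -76 -76 -76 -76 -76 -76 -76 -76 -71 -68 -76 -76 -76   1   1
0.30    .   . -77 -76   0   0  16  19   0  16  15 -76 -76 -76 -76 -76 -76 -76 -76 -76   1   9
0.35    .   .   .   .   . -76 -76  22  23  20  20  13   0 -18 -76 -76 -76 -76 -76  -9   1   0
0.40    .   .   .   .   .   .   .  22  23  23  20  20   0   0   0   0   0 -18 -76   0   1  12
0.45    .   .   .   .   .   .   .  21  21  21  20   0   1   5   1   1   1   5   5   2   3  12
0.50    .   .   .   .   .   .  20  21  21  21  21   0   1   5   1   1   1   9   9   3   3   3
0.55    .   .   .   .   .   .  20  23  23  20  20   0   1   5   1   1   1   0   0   3   3   3
0.60    .   .   .   .   .  10  20  20  20  20  47  10   1   1   1   1   0   0   1   1   1   1
0.65    .   .   .   .   .  14 
[... 1018 characters left out ...]
 0   1   5   1   1   1   5   5   2   2   2
0.50   43  44  44   .   .  20  20  20  20  21  21   0   1   5   1   0   1   9   9   2   3   3
0.55   42  11   .   .  42  44  22  23  22  20  20   0   5   5   1   1   1   .   0   2   2   2
0.60   42   .  20  20  40  20  44  20  44  20  45  14   0   1   1   1   0   0   0   1   1   1
0.65   41   .  20  20  35  31  33  20  39  20  41  37  37  37  18   1   1   1   1   1   1   1
0.70    .  20  20  20  20  28  27  25  32  20  31   0  37  37  37  45  40  20   1   1   1   1
0.75    .  20  20  20  20  20  22  21  25  20 -76   0   0   1   1  37  38  37  37  37  21   1
0.80    .  20  20  22  20  20  20  20  20 -77 -77 -77 -76 -77 -77   .   1   1  37  37  37  37
```

```bash
cat >> h.py <<'E'
def big(f,c,w,k,name):
    u,v=int(c[0]),int(c[1]); im=f["color"][max(v-w,0):v+w,max(u-w,0):u+w]
    cv2.imwrite(name,cv2.resize(im,None,fx=k,fy=k,interpolation=cv2.INTER_NEAREST)[:,:,::-1])
def circ(f,xy,z,rad,dark):
    """edge-based circle: cast pixels to plane z, polar profile; return LSQ circle centre"""
    from scipy.ndimage import map_coordinates
    from scipy.optimize import least_squares
    g=cv2.cvtColor(f["color"],cv2.COLOR_RGB2GRAY).astype(float)
    c=np.array(xy,float)
    for it in range(4):
        pts=[]
        for a in np.linspace(0,2*np.pi,72,endpoint=False):
            t=np.linspace(.6*rad,1.4*rad,41); Q=np.c_[c[0]+t*np.cos(a),c[1]+t*np.sin(a),0*t+z]
            p=proj(f,Q); v=map_coordinates(g,[p[:,1],p[:,0]],order=1); d=np.gradient(v)
            d=np.convolve(d,np.ones(7)/7,"same")*(1 if dark else -1); i=np.argmax(d[4:-4])+4
            pts.append([*Q[i,:2],d[i]])
        pts=np.array(pts); 
        s=least_squares(lambda q:np.hypot(pts[:,0]-q[0],pts[:,1]-q[1])-q[2],[*c,rad],loss="soft_l1",f_scale=.0007).x
        c=s[:2]
    return s
E
python3 - <<'E'
from h import *
for n in("top0","scene0"):
    f=load(n); W=f["world_to_cam"]; print("cam",-W[:3,:3].T@W[:3,3])
    for nm,xy in dict(near=(.509,-.1744),far=(.583,-.1673)).items():
        print(n,nm,"bore",np.round(circ(f,xy,.054,.0075,True),4),"outer",np.round(circ(f,xy,.054,.016,True),4))
    print(n,"gauge top",np.round(circ(f,(.519,-.406),.094,.012,False),4))
    hsv=cv2.cvtColor(f["color"],cv2.COLOR_RGB2HSV); H,S,V=[hsv[...,i].astype(int) for i in range(3)]
    m=((H<6)|(H>174))&(S>180)&(V>60); m[:150]=0; l=max(comps(m),key=lambda q:q[0][4])[2]
    ct=max(cv2.findContours(l.astype(np.uint8),0,2)[0],key=cv2.contourArea)[:,0]
    q=plane(f,ct,.014)[:,:2].astype(np.float32); rr=cv2.minAreaRect(q*1000); print("tray",rr)
    P=cloud(f); m=(V>150)&(S<40)&(P[...,2]>.008)&(P[...,2]<.02)&(P[...,0]>.46)&(P[...,0]<.63)&(P[...,1]<-.12)&(P[...,1]>-.22)
    l=max(comps(m),key=lambda q:q[0][4])[2]
    q=plane(f,np.argwhere(l)[:,::-1],.014)[:,:2].astype(np.float32); print("plate",cv2.minAreaRect(q*1000))
E
```

```text
cam [ 0.32831963 -0.36762577  0.93461645]
top0 near bore [ 0.5091 -0.173   0.007 ] outer [ 0.5045 -0.1776  0.0189]
top0 far bore [ 0.5833 -0.1658  0.007 ] outer [ 0.5813 -0.168   0.017 ]
top0 gauge top [ 0.5218 -0.4062  0.0116]
tray ((528.4493408203125, -280.3148498535156), (65.73631286621094, 64.28302764892578), 7.407431125640869)
plate ((546.3372192382812, -168.8397674560547), (134.7430877685547, 59.23237609863281), 5.492637634277344)
cam [-0.08327778 -0.7463803   0.59526953]
scene0 near bore [ 0.5093 -0.1737  0.0091] outer [ 0.506  -0.1703  0.0149]
scene0 far bore [ 0.5817 -0.162   0.0082] outer [ 0.582  -0.1618  0.014 ]
scene0 gauge top [ 0.5183 -0.4039  0.0122]
tray ((519.8411865234375, -282.5120849609375), (77.81885528564453, 70.81316375732422), 7.483896732330322)
plate ((543.0333862304688, -168.16566467285156), (135.2252960205078, 58.44553756713867), 7.285769462585449)
```

```bash
python3 -m jog '0 0 0 -36 -8 0 1; 0 0 0 -38 -12 0 1; 0 0 0 -38 -14 0 1; 0 0 0 -38 -14 0 1; 0 0 0 -38 -15 0 1'; python3 -m jog '0 -6 0 0 0 0 1; 0 -6 0 0 0 0 1; 0 -6 0 0 0 0 1; 0 -5.2 0 0 0 0 1; 0 0 0 0 0 0 1'
```

```text
clock: 0.52
tcp_pos: [0.1474, 0.4618, 0.2682]
orientation: [-1.341, -0.978, 0.98]
contact_force: [0.4, 0.5, 0.3]
grip_width: 0.0857
clock: 0.93
tcp_pos: [0.1479, 0.4636, 0.2684]
orientation: [-1.161, -1.282, 1.282]
contact_force: [0.4, 0.1, -0.0]
grip_width: 0.0852
```

```bash
python3 -m jog '0 0 0 -27 0 -29.5 1; 0 0 0 -27 0 -29.5 1; 0 0 0 -27 0 -29.5 1; 0 0 0 -27 0 -29.5 1; 0 0 0 -27 0 -29.5 1'; python3 -m jog '0 0 0 -27 0 -29.5 1; 0 0 0 -37 0 -13.6 1; 0 0 0 -37 0 -13.6 1; 0 0 0 -37 0 -13.6 1; 0 0 0 -37 0 -13.6 1'
```

```text
clock: 1.35
tcp_pos: [0.3089, 0.3422, 0.2684]
orientation: [-1.164, -1.277, 1.278]
contact_force: [0.5, 1.5, 0.1]
grip_width: 0.0854
clock: 1.77
tcp_pos: [0.4085, 0.1756, 0.2684]
orientation: [-1.164, -1.277, 1.277]
contact_force: [0.8, 0.2, -0.3]
grip_width: 0.0854
```

```bash
python3 -m jog '0 0 0 -37 0 -13.6 1; 0 0 0 -37 0 -13.6 1; 0 0 0 -37 0 -10 1; 0 0 0 -36 0 5 1; 0 0 0 -36 0 5 1'; python3 -m jog '0 0 0 -36 0 5 1; 0 0 0 -36 0 5 1; 0 0 0 -36 0 5 1; 0 0 0 -36 0 5 1; 0 0 0 -37 0 -6 1';  python3 -m jog '0 0 0 -37 0 -6 1; 0 0 0 -37 0 -6 1; 0 0 0 -37 0 -6 1; 0 0 0 -37 0 -6 1; 0 0 0 -20 0 -6 0.6'; python3 -m jog '0 0 0 0 10 0 0.6; 0 0 0 0 20 0 0.6; 0 0 0 0 20 0 0.6; 0 0 0 0 10 0 0.6; 0 0 0 0 0 0 0.6'; python3 - <<'E'
from h import *
from bench import r
from scipy.spatial.transform import Rotation as R
o=r.get_obs(); print(np.round(R.from_rotvec(o["orientation"]).as_matrix(),4)); print(o["tcp_pos"],o["joints"])
E
```

```text
clock: 2.18
tcp_pos: [0.4528, -0.0039, 0.2683]
orientation: [-1.164, -1.276, 1.277]
contact_force: [1.0, -0.6, 0.3]
grip_width: 0.0854
clock: 2.6
tcp_pos: [0.4542, -0.1853, 0.2685]
orientation: [-1.163, -1.277, 1.275]
contact_force: [0.4, 0.1, -0.0]
grip_width: 0.0857
clock: 3.02
tcp_pos: [0.5014, -0.3521, 0.2681]
orientation: [-1.166, -1.273, 1.277]
contact_force: [-0.5, -0.5, 0.9]
grip_width: 0.0755
clock: 3.43
tcp_pos: [0.5008, -0.3458, 0.2057]
orientation: [-1.157, -1.277, 1.279]
contact_force: [-0.5, 0.5, 0.3]
grip_width: 0.0515
[[-0.0952 -0.0045 -0.9955]
 [ 0.9955  0.0027 -0.0952]
 [ 0.0032 -1.      0.0042]]
[ 0.50079254 -0.34575185  0.20571694] [-0.05519364  0.45409671  0.7610507   1.75401332 -0.3495368   1.07971864
  2.49073718]
```

```bash
python3 -m jog '0 0 0 -15 10 -4 0.6; 0 0 0 -15 20 -4 0.6; 0 0 0 -15 20 -4 0.6; 0 0 0 -15 10 -3 0.6; 0 0 0 0 0 0 0.6';python3 - <<'E'
from h import *
from bench import r,imaging
from scipy.spatial.transform import Rotation as R
f=imaging.grab_frame("top"); np.savez("pics/top1.npz",**f); g=imaging.grab_frame("scene"); np.savez("pics/scene1.npz",**g)
big(f,(352,206),60,6,"pics/t1.png"); big(g,(370,240),60,6,"pics/s1.png")
o=r.get_obs();print(o["tcp_pos"],o["joints"])
R_=R.from_rotvec(o["orientation"]).as_matrix();print(R_[:,1]); print("shift mm",1000*R_.T@(np.array([.5212,-.406,.125])-o["tcp_pos"]))
E
```

```text
clock: 3.85
tcp_pos: [0.5223, -0.4075, 0.147]
orientation: [-1.162, -1.276, 1.279]
contact_force: [-1.0, 0.1, 0.7]
grip_width: 0.0513
[ 0.52289633 -0.40616165  0.14908817] [ 0.08851883  0.60012342  0.70231856  1.67664244 -0.43965124  1.02859173
  2.60210163]
[-7.21564197e-05 -2.77038810e-04 -9.99999959e-01]
shift mm [ 0.3284408  24.08825111  1.6709619 ]
```

View pics/t1.png

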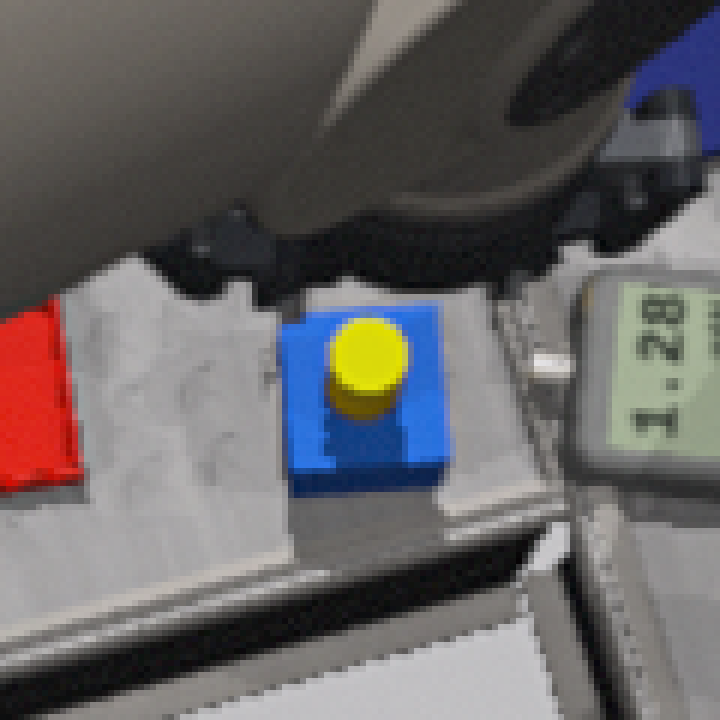

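View pics/s1.png

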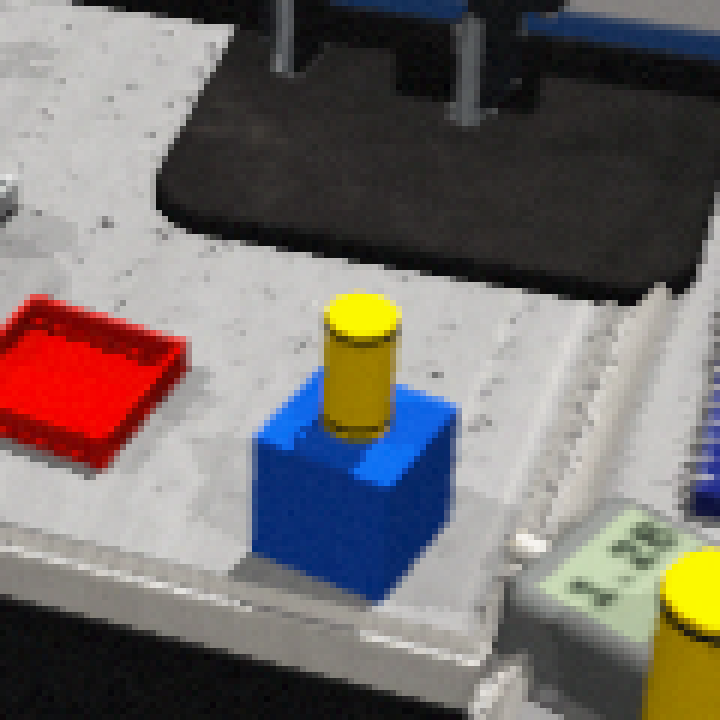

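The stand and gauge in view are undisturbed. In the scene view the two grey fingertips sit above the handle, at crop positions (285,75) and (465,120). I check the TCP projection and refine the gauge position.

```bash
python3 - <<'E'
from h import *
f=load("top1");g=load("scene1")
t=np.array([.5229,-.4062,.149]); x=np.array([-.0955,.9954,0])
for s in(-.026,0,.026): print((proj(g,t+s*x)-[310,180])*6)
print("gauge",circ(f,(.5212,-.406),.094,.012,False),circ(g,(.5185,-.404),.094,.012,False))
for F in(f,g):
    hsv=cv2.cvtColor(F["color"],cv2.COLOR_RGB2HSV); H,S,V=[hsv[...,i].astype(int) for i in range(3)]
    m=(abs(H-29)<5)&(S>150)&(V>205); 
    for s,c,l in comps(m,30): print(s,c,plane(F,c,.094))
E
```

```text
[[459.88806802 184.96719291]]
[[382.58014344 162.30249359]]
[[307.2447081  140.23233295]]
gauge [ 0.52178072 -0.40621094  0.01164787] [ 0.51830693 -0.40393714  0.0121376 ]
[348 199  11  12 106] [353.         204.79245283] [[ 0.52127255 -0.40618353  0.094     ]]
[444 241  18  18 258] [452.46124031 249.55426357] [[ 0.43855765 -0.57721304  0.094     ]]
[364 229  12   7  66] [369.90909091 232.        ] [[ 0.51774897 -0.403844    0.094     ]]
[420 271  21  14 220] [430.29090909 277.96818182] [[ 0.46356089 -0.55571957  0.094     ]]
```

```bash
python3 - <<'E'
from h import *
g=load("scene1")
cv2.imwrite("pics/s1b.png",cv2.resize(g["color"][80:280,260:460],None,fx=3,fy=3)[:,:,::-1])
P=cloud(g); m=(P[...,2]>.1)&(P[...,2]<.3)&(abs(P[...,0]-.522)<.06)&(abs(P[...,1]+.406)<.1)
for z in np.arange(.1,.3,.01):
    q=P[m&(P[...,2]>z)&(P[...,2]<=z+.01)]; 
    if len(q): print(round(z,2),len(q),np.round(q.min(0),3),np.round(q.max(0),3))
E
```

```text
0.17 16 [ 0.509 -0.438  0.177] [ 0.527 -0.375  0.18 ]
0.18 82 [ 0.507 -0.446  0.18 ] [ 0.533 -0.368  0.19 ]
0.19 108 [ 0.507 -0.446  0.19 ] [ 0.531 -0.368  0.2  ]
0.2 113 [ 0.507 -0.446  0.2  ] [ 0.533 -0.368  0.21 ]
0.21 97 [ 0.507 -0.45   0.21 ] [ 0.531 -0.361  0.22 ]
0.22 214 [ 0.504 -0.465  0.22 ] [ 0.538 -0.35   0.23 ]
0.23 246 [ 0.503 -0.466  0.23 ] [ 0.54  -0.347  0.24 ]
0.24 294 [ 0.502 -0.469  0.24 ] [ 0.545 -0.345  0.25 ]
0.25 303 [ 0.5   -0.471  0.25 ] [ 0.542 -0.343  0.26 ]
0.26 333 [ 0.5   -0.473  0.26 ] [ 0.539 -0.342  0.27 ]
0.27 461 [ 0.5   -0.475  0.27 ] [ 0.54  -0.339  0.28 ]
0.28 381 [ 0.501 -0.47   0.28 ] [ 0.539 -0.342  0.29 ]
0.29 104 [ 0.507 -0.446  0.29 ] [ 0.531 -0.37   0.3  ]
```

View pics/s1b.png

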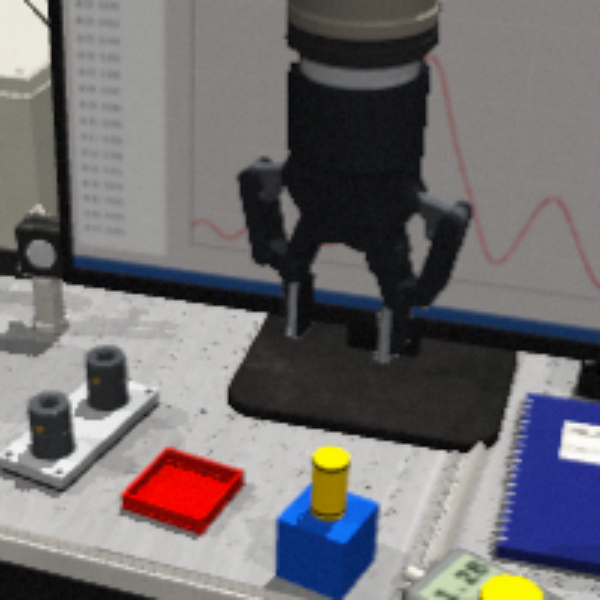

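```bash
python3 -m jog '0 0 0 0 15 1.2 0.6; 0 0 0 0 15 0 0.6; 0 0 0 0 12 0 0.6; 0 0 0 0 6 0 0.6; 0 0 0 0 0 0 0.6';python3 - <<'E'
from h import *
from bench import r,imaging
print(r.get_obs()["tcp_pos"])
g=imaging.grab_frame("scene"); np.savez("pics/scene2.npz",**g)
print(r.get_obs()["tcp_pos"])
cv2.imwrite("pics/s2.png",cv2.resize(g["color"][160:280,310:430],None,fx=5,fy=5)[:,:,::-1])
P=cloud(g); m=(P[...,2]>.05)&(P[...,2]<.3)&(abs(P[...,0]-.522)<.04)&(abs(P[...,1]+.406)<.1)
for z in np.arange(.05,.2,.01):
    q=P[m&(P[...,2]>z)&(P[...,2]<=z+.01)]; 
    if len(q): print(round(z,2),len(q),np.round(q.min(0),3),np.round(q.max(0),3))
E
```

```text
clock: 4.37
tcp_pos: [0.5215, -0.4049, 0.0998]
orientation: [-1.16, -1.28, 1.28]
contact_force: [-0.0, -0.1, 0.0]
grip_width: 0.0512
[ 0.52148853 -0.40492308  0.09983   ]
[ 0.52180898 -0.40556563  0.10067098]
0.05 111 [ 0.493 -0.427  0.05 ] [ 0.544 -0.379  0.06 ]
0.06 46 [ 0.507 -0.416  0.061] [ 0.522 -0.395  0.07 ]
0.07 48 [ 0.507 -0.415  0.071] [ 0.522 -0.394  0.08 ]
0.08 51 [ 0.507 -0.416  0.08 ] [ 0.524 -0.394  0.09 ]
0.09 84 [ 0.507 -0.415  0.09 ] [ 0.531 -0.392  0.096]
0.12 6 [ 0.513 -0.437  0.128] [ 0.525 -0.378  0.129]
0.13 70 [ 0.507 -0.443  0.13 ] [ 0.532 -0.366  0.14 ]
0.14 94 [ 0.505 -0.445  0.14 ] [ 0.532 -0.365  0.15 ]
0.15 102 [ 0.505 -0.445  0.15 ] [ 0.534 -0.366  0.16 ]
0.16 86 [ 0.506 -0.446  0.16 ] [ 0.527 -0.365  0.17 ]
0.17 152 [ 0.502 -0.463  0.17 ] [ 0.538 -0.349  0.18 ]
0.18 256 [ 0.501 -0.465  0.18 ] [ 0.54  -0.347  0.19 ]
0.19 243 [ 0.501 -0.467  0.19 ] [ 0.541 -0.345  0.2  ]
0.2 270 [ 0.501 -0.469  0.2  ] [ 0.542 -0.342  0.21 ]
```

View pics/s2.png

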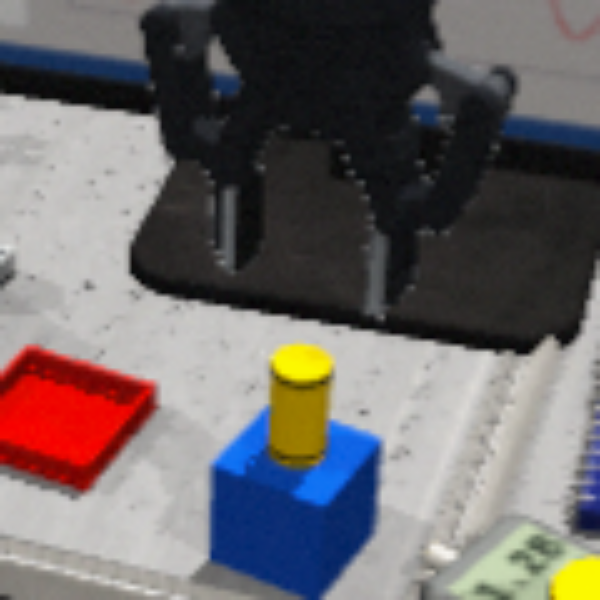

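```bash
python3 -m jog '0 0 0 0 0 0 0.3; 0 0 0 0 0 0 0.3; 0 0 0 0 0 0 0.3; 0 0 0 0 0 0 0.3; 0 0 0 0 0 0 0.3' 40;python3 - <<'E'
from h import *
from bench import r,imaging
g=imaging.grab_frame("scene"); np.savez("pics/scene3.npz",**g)
print(r.get_obs()["tcp_pos"])
cv2.imwrite("pics/s3.png",cv2.resize(g["color"][160:280,310:430],None,fx=5,fy=5)[:,:,::-1])
P=cloud(g); m=(P[...,2]>.05)&(P[...,2]<.3)&(abs(P[...,0]-.522)<.04)&(abs(P[...,1]+.406)<.1)
for z in np.arange(.09,.2,.01):
    q=P[m&(P[...,2]>z)&(P[...,2]<=z+.01)]; 
    if len(q): print(round(z,2),len(q),np.round(q.min(0),3),np.round(q.max(0),3))
E
```

```text
clock: 4.83
tcp_pos: [0.5218, -0.4063, 0.1008]
orientation: [-1.163, -1.28, 1.28]
contact_force: [-0.1, -0.4, 0.1]
grip_width: 0.0259
[ 0.52168931 -0.40627499  0.1007188 ]
0.09 85 [ 0.507 -0.415  0.09 ] [ 0.532 -0.393  0.096]
0.12 19 [ 0.509 -0.426  0.126] [ 0.532 -0.388  0.13 ]
0.13 75 [ 0.508 -0.432  0.13 ] [ 0.531 -0.381  0.14 ]
0.14 103 [ 0.507 -0.433  0.14 ] [ 0.532 -0.38   0.15 ]
0.15 100 [ 0.508 -0.433  0.15 ] [ 0.531 -0.379  0.16 ]
0.16 79 [ 0.506 -0.438  0.16 ] [ 0.531 -0.373  0.17 ]
0.17 192 [ 0.503 -0.453  0.17 ] [ 0.533 -0.359  0.18 ]
0.18 217 [ 0.505 -0.457  0.18 ] [ 0.537 -0.358  0.19 ]
0.19 228 [ 0.5  -0.46  0.19] [ 0.542 -0.35   0.2  ]
0.2 233 [ 0.502 -0.467  0.2  ] [ 0.535 -0.347  0.21 ]
```

View pics/s3.png

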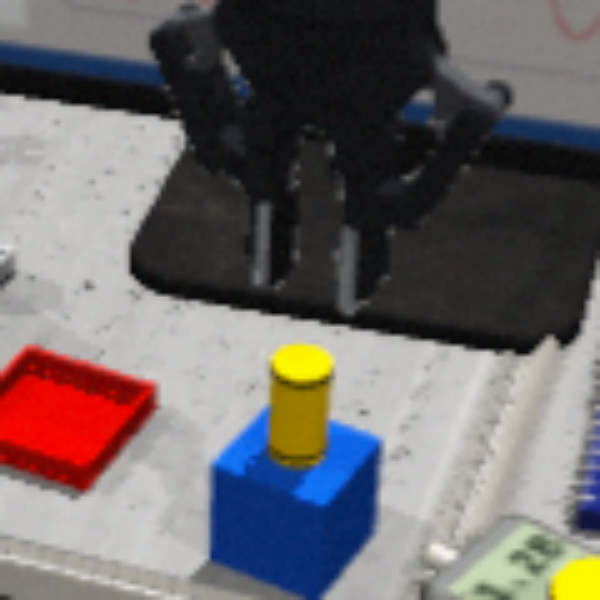

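```bash
python3 -m jog '0 0 0 0 0 0 0.55; 0 0 0 0 0 0 0.55; 0 0 0 0 14 0 0.55; 0 0 0 0 14 0 0.55; 0 0 0 0 12 0 0.55';python3 - <<'E'
from h import *
from bench import r,imaging
g=imaging.grab_frame("scene"); np.savez("pics/scene4.npz",**g)
o=r.get_obs();print(o["tcp_pos"],o["contact_force"])
cv2.imwrite("pics/s4.png",cv2.resize(g["color"][160:280,310:430],None,fx=5,fy=5)[:,:,::-1])
E
```

```text
clock: 5.3
tcp_pos: [0.5212, -0.4055, 0.0584]
orientation: [-1.161, -1.279, 1.279]
contact_force: [-1.0, 0.7, -0.1]
grip_width: 0.047
[ 0.51985028 -0.40425283  0.05580509] [-0.34855636  1.4713111  -1.91183715]
```

View pics/s4.png

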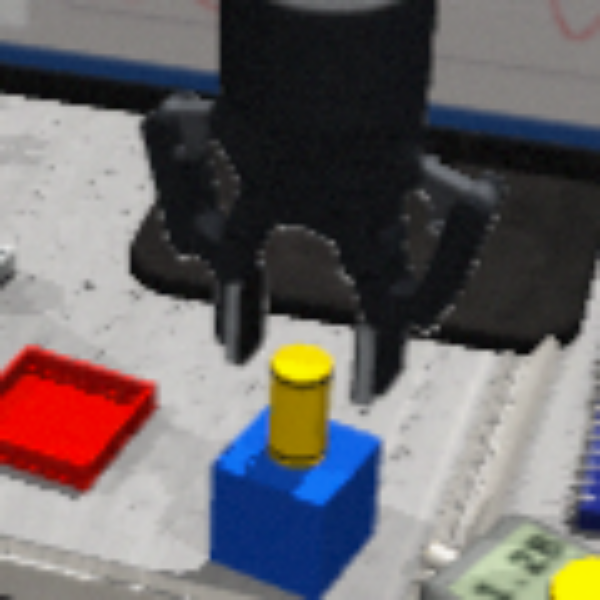

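```bash
python3 -m jog '0 0 0 0 10 0 0.55; 0 0 0 0 10 0 0.55; 0 0 0 0 6 0 0.55; 0 0 0 0 2.5 0 0.55; 0 0 0 0 0 0 0.55';python3 - <<'E'
from h import *
from bench import r,imaging
g=imaging.grab_frame("scene"); np.savez("pics/scene5.npz",**g)
o=r.get_obs();print(o["tcp_pos"],o["contact_force"])
cv2.imwrite("pics/s5.png",cv2.resize(g["color"][160:280,310:430],None,fx=5,fy=5)[:,:,::-1])
E
```

```text
clock: 5.77
tcp_pos: [0.5213, -0.406, 0.0312]
orientation: [-1.161, -1.279, 1.28]
contact_force: [-0.5, 0.3, 0.5]
grip_width: 0.0469
[ 0.5215332  -0.40622576  0.03180835] [-0.64148698 -0.46928586  0.84661143]
```

View pics/s5.png

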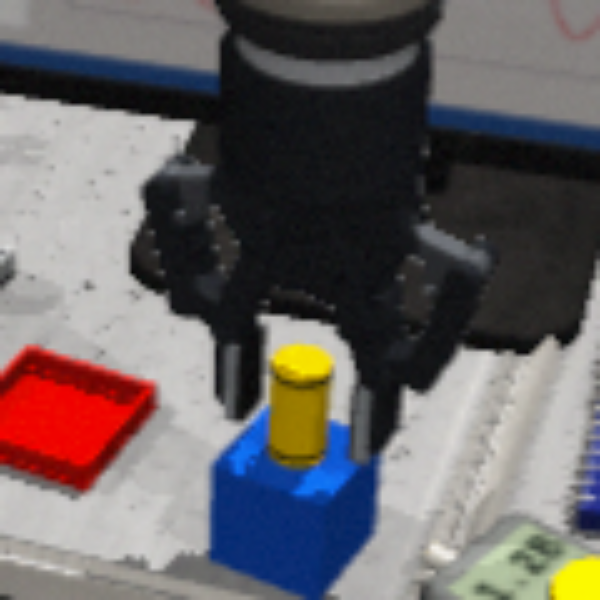

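```bash
python3 -m jog '0 0 0 0 0 0 0.2; 0 0 0 0 0 0 0.1; 0 0 0 0 0 0 0.1; 0 0 0 0 0 0 0.1; 0 0 0 0 0 0 0.1' 50; python3 -m jog '0 0 0 0 0 0 0.1; 0 0 0 0 -8 0 0.1; 0 0 0 0 -16 0 0.1; 0 0 0 0 -20 0 0.1; 0 0 0 0 -20 0 0.1'; python3 - <<'E'
from bench import r
o=r.get_obs();print(o["tcp_pos"],o["contact_force"],o["joints"])
E
```

```text
clock: 6.23
tcp_pos: [0.522, -0.4063, 0.0327]
orientation: [-1.163, -1.28, 1.279]
contact_force: [-0.1, 0.9, 6.2]
grip_width: 0.0214
clock: 6.65
tcp_pos: [0.521, -0.4059, 0.0964]
orientation: [-1.161, -1.279, 1.28]
contact_force: [0.3, -0.2, -1.4]
grip_width: 0.0216
[ 0.52098572 -0.40594303  0.09636724] [ 0.28675162 -0.20201697 -1.35690435] [ 0.11498804  0.6559652   0.66401472  1.71687696 -0.48335312  0.9401788
  2.63747228]
```

```bash
python3 -m jog '0 0 0 10 -18 -0.5 0.1; 0 0 0 25 -12 -1 0.1; 0 0 0 35 0 -2 0.1; 0 0 0 38 0 -2 0.1; 0 0 0 38 0 -2 0.1'; python3 -m jog '0 0 0 35 0 -1.5 0.1; 0 0 0 30 0 -1 0.1; 0 0 0 16 0 0 0.1; 0 0 0 6 0 0 0.1; 0 0 0 0 0 0 0.1'; cat > look.py <<'E'
import sys
from h import *
from bench import r,imaging
from scipy.spatial.transform import Rotation as R
k=sys.argv[1]; c=[float(a) for a in sys.argv[2:5]]
f=imaging.grab_frame("top"); g=imaging.grab_frame("scene")
np.savez(f"pics/top{k}.npz",**f); np.savez(f"pics/scene{k}.npz",**g)
ims=[]
for F in(f,g):
    u,v=proj(F,c)[0].astype(int); ims.append(cv2.resize(F["color"][v-40:v+40,u-40:u+40],None,fx=5,fy=5,interpolation=cv2.INTER_NEAREST)); print("crop origin",u-40,v-40)
cv2.imwrite(f"pics/look{k}.png",np.hstack(ims)[:,:,::-1])
o=r.get_obs(); print("tcp",np.round(o["tcp_pos"],4),"F",np.round(o["contact_force"],2),"w",o["grip_width"]); print(np.round(R.from_rotvec(o["orientation"]).as_matrix(),4).tolist())
E
python3 look.py 6 .509 -.173 .08
```

```text
clock: 7.07
tcp_pos: [0.5146, -0.2592, 0.1264]
orientation: [-1.163, -1.279, 1.279]
contact_force: [-0.2, 0.1, -1.4]
grip_width: 0.0214
clock: 7.48
tcp_pos: [0.5093, -0.1718, 0.1261]
orientation: [-1.16, -1.282, 1.281]
contact_force: [0.7, 0.7, -0.8]
grip_width: 0.0216
crop origin 183 175
crop origin 236 163
tcp [ 0.5093 -0.1747  0.1264] F [-0.12 -0.43 -1.94] w 0.021838470764140066
[[-0.0949, 0.0007, -0.9955], [0.9955, -0.001, -0.0949], [-0.0011, -1.0, -0.0006]]
```

View pics/look6.png

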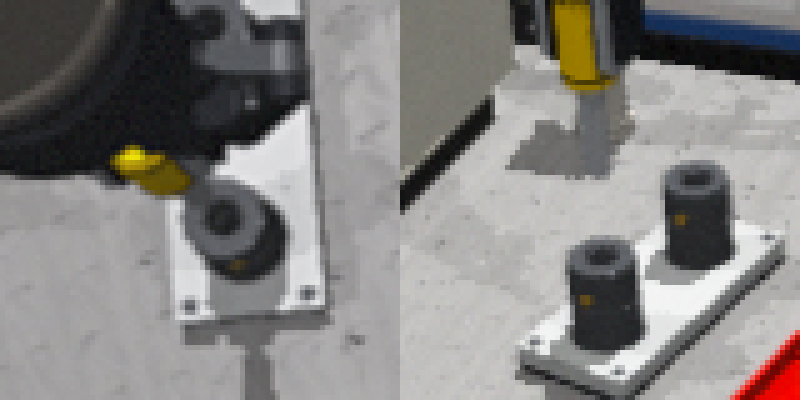

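```bash
python3 - <<'E'
from h import *
g=load("scene6"); f=load("top6"); O=np.array([236,163]); 
for z in(.144,.12,.0984,.054): print(z,"scene crop",(proj(g,[.5093,-.1747,z])[0]-O)*5+[400,0],"top crop",(proj(f,[.5093,-.1747,z])[0]-[183,175])*5)
G=cv2.cvtColor(g["color"],cv2.COLOR_RGB2GRAY)
for v in range(178,202,2): print(v,G[v,262:290].tolist())
for v in range(211,217): print(v,G[v,262:290].tolist())
print(circ(f,(.509,-.173),.054,.007,True),circ(g,(.509,-.173),.054,.007,True))
E
```

```text
0.144 scene crop [594.67549528  73.7700523 ] top crop [166.97813776 161.25825123]
0.12 scene crop [599.40815799 123.61041076] top crop [183.50108359 176.52893437]
0.0984 scene crop [603.55350026 167.19970313] top crop [197.58902667 189.55032224]
0.054 scene crop [611.75122055 253.22100615] top crop [224.44948341 214.38021881]
178 [157, 151, 150, 153, 152, 145, 80, 66, 99, 118, 120, 120, 112, 74, 53, 53, 72, 87, 118, 175, 176, 176, 176, 177, 181, 193, 193, 191]
180 [152, 153, 154, 154, 162, 162, 153, 135, 115, 109, 109, 109, 108, 108, 91, 105, 102, 107, 113, 156, 175, 175, 172, 175, 176, 174, 169, 172]
182 [179, 180, 179, 185, 186, 182, 180, 178, 168, 121, 87, 92, 94, 89, 84, 102, 108, 110, 106, 134, 172, 174, 174, 172, 173, 179, 188, 179]
184 [183, 187, 183, 184, 181, 180, 182, 183, 179, 142, 101, 99, 92, 93, 95, 106, 109, 111, 102, 122, 181, 195, 192, 191, 195, 194, 193, 196]
186 [201, 200, 198, 194, 182, 180, 185, 184, 163, 120, 101, 99, 99, 102, 101, 101, 113, 117, 113, 135, 169, 186, 202, 198, 194, 194, 186, 175]
188 [183, 112, 109, 111, 107, 113, 144, 184, 162, 96, 115, 102, 98,
[... 1134 characters left out ...]
 123, 106, 92, 81, 80, 64, 75, 69, 92, 102, 107, 170, 241, 242, 243, 240, 233, 211, 84]
213 [183, 196, 197, 199, 201, 195, 188, 152, 112, 104, 96, 66, 72, 46, 45, 50, 58, 75, 98, 97, 133, 215, 243, 243, 233, 148, 120, 61]
214 [195, 195, 196, 195, 197, 191, 185, 150, 99, 102, 99, 67, 45, 39, 43, 40, 44, 64, 102, 101, 108, 179, 244, 235, 169, 149, 133, 74]
215 [198, 195, 191, 188, 193, 191, 183, 127, 101, 102, 98, 80, 50, 41, 40, 47, 73, 95, 99, 96, 76, 151, 244, 234, 153, 150, 144, 111]
216 [185, 195, 198, 193, 191, 196, 184, 108, 79, 102, 100, 99, 92, 90, 95, 93, 96, 99, 93, 71, 60, 146, 236, 167, 149, 149, 148, 146]
[ 0.5088344  -0.17345692  0.00672112] [ 0.50660253 -0.17047286  0.00728086]
```

```bash
python3 - <<'E'
from h import *
g=load("scene6"); f=load("top6")
a=cv2.resize(g["color"][155:225,250:300],None,fx=8,fy=8,interpolation=cv2.INTER_CUBIC)
b=cv2.resize(f["color"][185:245,190:240],None,fx=8,fy=8,interpolation=cv2.INTER_CUBIC); b=np.vstack([b,np.zeros((80,400,3),np.uint8)])
cv2.imwrite("pics/z6.png",np.hstack([a,b])[:,:,::-1])
E
```

```text
(no output)
```

View pics/z6.png

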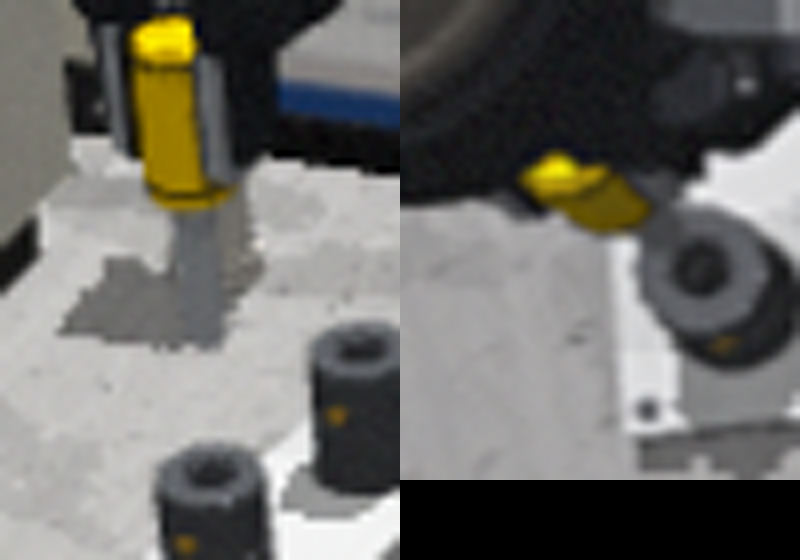

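```bash
python3 -m jog '0 0 0 0 4 0 0.1; 0 0 0 0 8 0 0.1; 0 0 0 0 8 0 0.1; 0 0 0 0 4 0 0.1; 0 0 0 0 0 0 0.1'; python3 look.py 7 .509 -.173 .065; python3 - <<'E'
from h import *
g=load("scene6"); print(plane(g,[275,197.5],.0984),plane(g,[275,197],.0984), plane(g,[276,214],.054))
g=load("scene7"); f=load("top7")
a=cv2.resize(g["color"][170:230,250:300],None,fx=8,fy=8,interpolation=cv2.INTER_CUBIC)
b=cv2.resize(f["color"][185:245,190:240],None,fx=8,fy=8,interpolation=cv2.INTER_CUBIC)
cv2.imwrite("pics/z7.png",np.hstack([a,b])[:,:,::-1])
E
```

```text
clock: 8.0
tcp_pos: [0.508, -0.1735, 0.1005]
orientation: [-1.16, -1.277, 1.28]
contact_force: [0.2, -0.8, -1.1]
grip_width: 0.0217
crop origin 185 176
crop origin 237 169
tcp [ 0.5089 -0.1736  0.1016] F [ 0.24  0.01 -0.73] w 0.021747962956043306
[[-0.0954, -0.001, -0.9954], [0.9954, -0.0001, -0.0954], [-0.0, -1.0, 0.001]]
[[ 0.50392594 -0.17453727  0.0984    ]] [[ 0.50546962 -0.17317946  0.0984    ]] [[ 0.50525978 -0.17134649  0.054     ]]
```

View pics/z7.png

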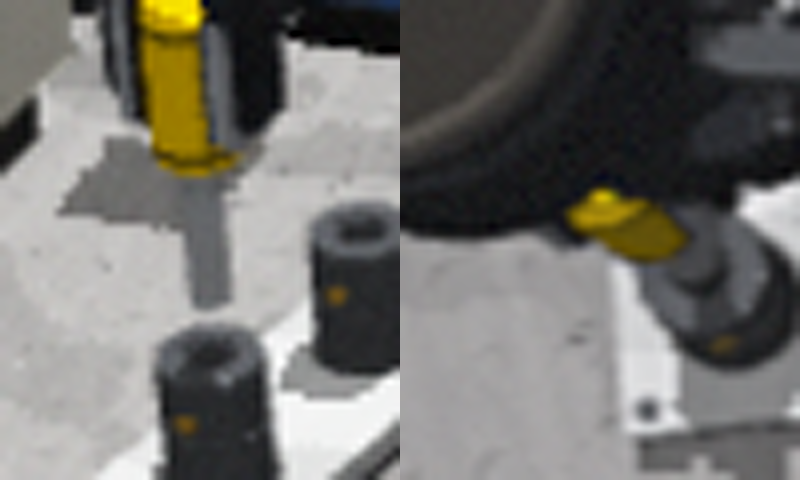

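```bash
python3 -m jog '0 0 0 0 4 0 0.1; 0 0 0 0 5 0 0.1; 0 0 0 0 4 0 0.1; 0 0 0 0 2 0 0.1; 0 0 0 0 1 0 0.1'; python3 -m jog '0 0 0 0 1.2 0 0.1; 0 0 0 0 1.2 0 0.1; 0 0 0 0 1.2 0 0.1; 0 0 0 0 1.2 0 0.1; 0 0 0 0 0 0 0.1'; python3 look.py 8 .509 -.173 .065
```

```text
clock: 8.52
tcp_pos: [0.5089, -0.1732, 0.0855]
orientation: [-1.162, -1.279, 1.28]
contact_force: [-0.5, 0.5, -1.9]
grip_width: 0.0217
clock: 8.93
tcp_pos: [0.5099, -0.1736, 0.0818]
orientation: [-1.163, -1.28, 1.279]
contact_force: [-0.7, 0.7, 4.8]
grip_width: 0.0219
crop origin 185 176
crop origin 237 169
tcp [ 0.5098 -0.1736  0.0818] F [-0.77  0.31  4.54] w 0.021161885636184364
[[-0.0958, 0.0012, -0.9954], [0.9954, -0.0001, -0.0958], [-0.0002, -1.0, -0.0012]]
```

View pics/look8.png

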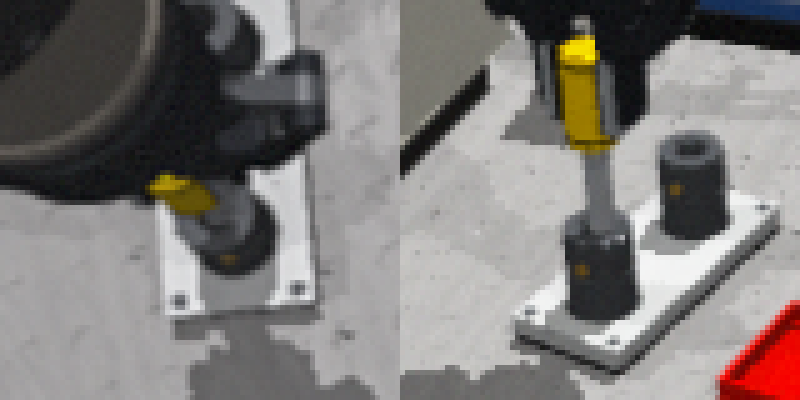

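```bash
python3 - <<'E'
from h import *
from bench import r
o=r.get_obs(); print(np.round(o["moment"],3),np.round(o["contact_force"],2))
g=load("scene8"); f=load("top8"); 
a=cv2.resize(g["color"][195:235,255:295],None,fx=10,fy=10,interpolation=cv2.INTER_CUBIC)
b=cv2.resize(f["color"][205:245,205:245],None,fx=10,fy=10,interpolation=cv2.INTER_CUBIC)
cv2.imwrite("pics/z8.png",np.hstack([a,b])[:,:,::-1])
E
```

```text
[ 0.029  0.252 -0.002] [-0.77  0.31  4.54]
```

View pics/z8.png

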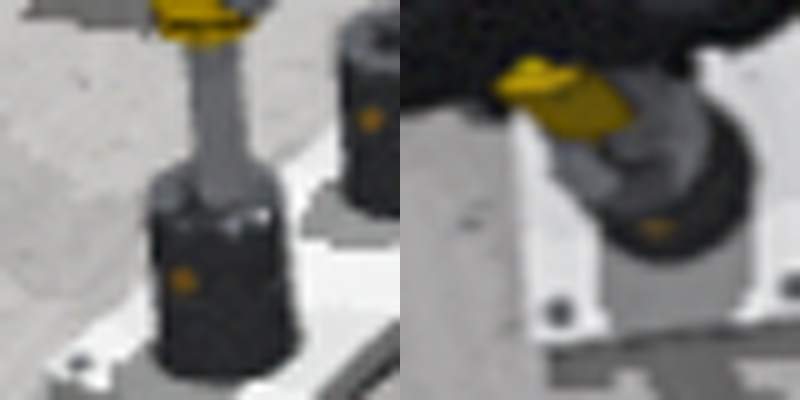

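```bash
python3 -m jog '0 0 0 0 -2 0 0.1; 0 0 0 0.9 0 1.1 0.1; 0 0 0 0 1.2 0 0.1; 0 0 0 0 1 0 0.1; 0 0 0 0 0 0 0.1'; python3 look.py 9 .509 -.173 .065; python3 - <<'E'
from h import *
g=load("scene9"); f=load("top9"); 
a=cv2.resize(g["color"][195:235,255:295],None,fx=10,fy=10,interpolation=cv2.INTER_CUBIC)
b=cv2.resize(f["color"][205:245,205:245],None,fx=10,fy=10,interpolation=cv2.INTER_CUBIC)
cv2.imwrite("pics/z9.png",np.hstack([a,b])[:,:,::-1])
E
```

```text
clock: 9.45
tcp_pos: [0.5078, -0.1722, 0.0806]
orientation: [-1.162, -1.279, 1.28]
contact_force: [0.9, 0.9, -1.7]
grip_width: 0.0214
crop origin 185 176
crop origin 237 169
tcp [ 0.5079 -0.1723  0.0807] F [ 0.28 -0.5  -2.05] w 0.021490348736977135
[[-0.0962, -0.0005, -0.9954], [0.9954, 0.0001, -0.0962], [0.0002, -1.0, 0.0005]]
```

View pics/z9.png

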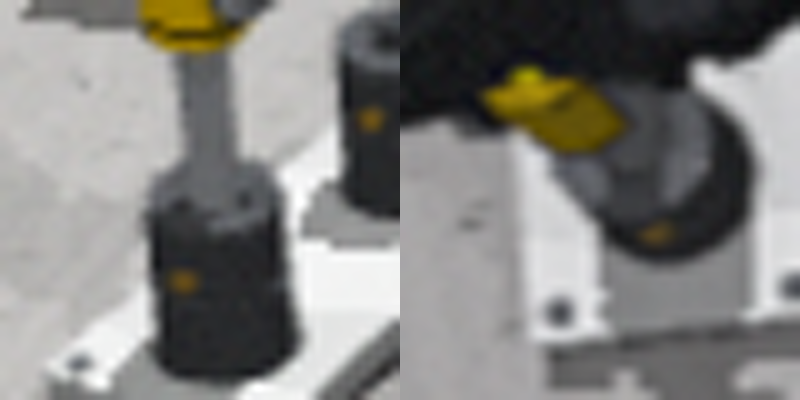

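```bash
python3 -m jog '0 0 0 0 0.8 0 0.1; 0 0 0 0 0.8 0 0.1; 0 0 0 0 0.8 0 0.1; 0 0 0 0 0 0 0.1; 0 0 0 0 0 0 0.1'; python3 - <<'E'
from bench import r
o=r.get_obs(); print(o["tcp_pos"],o["moment"])
E
```

```text
clock: 9.97
tcp_pos: [0.508, -0.1725, 0.0785]
orientation: [-1.162, -1.28, 1.28]
contact_force: [0.5, 1.2, -1.8]
grip_width: 0.0215
[ 0.50797459 -0.17249847  0.0784872 ] [ 0.06901926 -0.06658085 -0.00616529]
```

```bash
python3 -m jog '0 0 0 0 1 0 0.1; 0 0 0 0 1 0 0.1; 0 0 0 0 1 0 0.1; 0 0 0 0 1 0 0.1; 0 0 0 0 0.5 0 0.1'; python3 -m jog '0 0 0 0 1 0 0.1; 0 0 0 0 1 0 0.1; 0 0 0 0 1 0 0.1; 0 0 0 0 1 0 0.1; 0 0 0 0 0 0 0.1'; python3 - <<'E'
from bench import r
o=r.get_obs(); print(o["tcp_pos"],o["moment"])
E
```

```text
clock: 10.38
tcp_pos: [0.508, -0.1725, 0.0739]
orientation: [-1.162, -1.28, 1.28]
contact_force: [1.1, 0.6, -1.4]
grip_width: 0.0215
clock: 10.8
tcp_pos: [0.5079, -0.1725, 0.0699]
orientation: [-1.162, -1.279, 1.28]
contact_force: [0.3, 0.8, -2.7]
grip_width: 0.0214
[ 0.50790494 -0.17246601  0.06986618] [ 0.10375954 -0.09402609 -0.00224517]
```

```bash
python3 -m jog '0 0 0 0 1 0 0.1; 0 0 0 0 1 0 0.1; 0 0 0 0 1 0 0.1; 0 0 0 0 1 0 0.1; 0 0 0 0 0.5 0 0.1'; python3 -m jog '0 0 0 0 0.7 0 0.1; 0 0 0 0 0.7 0 0.1; 0 0 0 0 0.7 0 0.1; 0 0 0 0 0 0 0.1; 0 0 0 0 0 0 0.1'
```

```text
clock: 11.22
tcp_pos: [0.508, -0.1725, 0.0655]
orientation: [-1.162, -1.28, 1.28]
contact_force: [-0.0, 0.7, -1.1]
grip_width: 0.0216
clock: 11.63
tcp_pos: [0.508, -0.1725, 0.0634]
orientation: [-1.162, -1.28, 1.28]
contact_force: [0.1, 0.3, -1.6]
grip_width: 0.0216
```

```bash
python3 -m jog '0 0 0 0 0.6 0 0.1; 0 0 0 0 0.6 0 0.1; 0 0 0 0 0.6 0 0.1; 0 0 0 0 0 0 0.1; 0 0 0 0 0 0 0.1'; python3 -m jog '0 0 0 0 0.5 0 0.1; 0 0 0 0 0.5 0 0.1; 0 0 0 0 0.5 0 0.1; 0 0 0 0 0 0 0.1; 0 0 0 0 0 0 0.1'
```

```text
clock: 12.05
tcp_pos: [0.5088, -0.1722, 0.0623]
orientation: [-1.163, -1.281, 1.279]
contact_force: [-0.7, 2.3, 6.0]
grip_width: 0.0214
clock: 12.47
tcp_pos: [0.5094, -0.1721, 0.0618]
orientation: [-1.163, -1.282, 1.278]
contact_force: [-2.5, 3.4, 15.9]
grip_width: 0.0215
```

```bash
python3 -m jog '0 0 0 0 -1.5 0 0.1; 0 0 0 0 -4 0 0.1; 0 0 0 0 -7 0 0.1; 0 0 0 0 -8 0 0.1; 0 0 0 0 -8 0 0.1';python3 -m jog '0 0 0 0 -8 0 0.1; 0 0 0 0 -4 0 0.1; 0 0 0 0 0 -8 0.1; 0 0 0 0 0 -18 0.1; 0 0 0 0 0 -22 0.1'; python3 -m jog '0 0 0 0 0 -16 0.1; 0 0 0 0 0 -8 0.1; 0 0 0 0 0 -2.6 0.1; 0 0 0 0 0 0 0.1; 0 0 0 0 0 0 0.1'; python3 look.py 10 .583 -.166 .065;python3 - <<'E'
from h import *
g=load("scene10"); f=load("top10"); 
u,v=proj(g,[.583,-.166,.06])[0].astype(int);a=cv2.resize(g["color"][v-25:v+25,u-20:u+20],None,fx=10,fy=10,interpolation=cv2.INTER_CUBIC)
u,v=proj(f,[.583,-.166,.06])[0].astype(int);b=cv2.resize(f["color"][v-25:v+25,u-20:u+20],None,fx=10,fy=10,interpolation=cv2.INTER_CUBIC)
cv2.imwrite("pics/z10.png",np.hstack([a,b])[:,:,::-1])
E
```

```text
clock: 12.88
tcp_pos: [0.5078, -0.1728, 0.0894]
orientation: [-1.162, -1.279, 1.28]
contact_force: [0.6, 0.0, -2.0]
grip_width: 0.0217
clock: 13.3
tcp_pos: [0.5558, -0.1678, 0.1007]
orientation: [-1.162, -1.279, 1.279]
contact_force: [0.8, -0.8, -1.4]
grip_width: 0.0216
clock: 13.72
tcp_pos: [0.5812, -0.1657, 0.1003]
orientation: [-1.162, -1.278, 1.28]
contact_force: [-0.2, 0.1, -2.1]
grip_width: 0.0215
crop origin 182 138
crop origin 256 153
tcp [ 0.5811 -0.1657  0.1006] F [ 0.14  1.22 -1.24] w 0.021555376534667055
[[-0.0949, -0.0009, -0.9955], [0.9955, 0.0002, -0.0949], [0.0003, -1.0, 0.0009]]
```

View pics/z10.png

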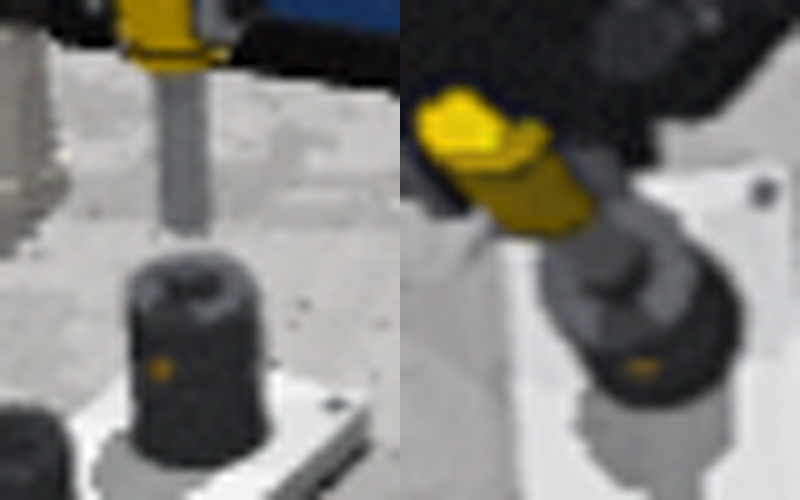

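View pics/look10.png

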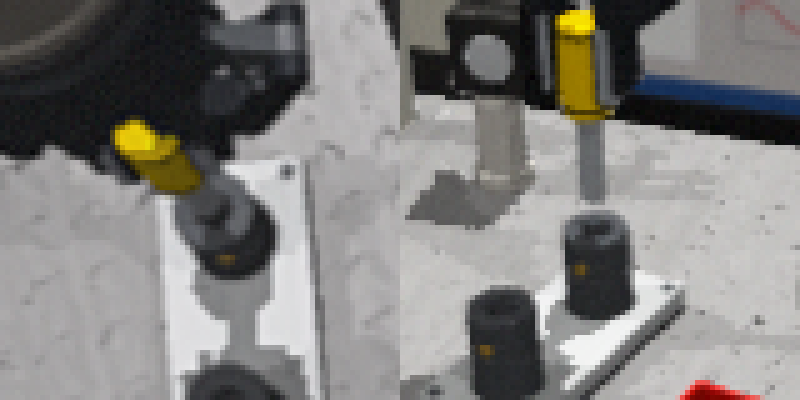

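```bash
python3 -m jog '0 0 0 0 4 -0.7 0.1; 0 0 0 0 5 0 0.1; 0 0 0 0 4 0 0.1; 0 0 0 0 2 0 0.1; 0 0 0 0 1 0 0.1'; python3 -m jog '0 0 0 0 1.2 0 0.1; 0 0 0 0 1.2 0 0.1; 0 0 0 0 1.2 0 0.1; 0 0 0 0 0.6 0 0.1; 0 0 0 0 0 0 0.1'
```

```text
clock: 14.23
tcp_pos: [0.5825, -0.1651, 0.084]
orientation: [-1.161, -1.279, 1.28]
contact_force: [0.8, 0.1, -1.3]
grip_width: 0.0215
clock: 14.65
tcp_pos: [0.583, -0.1652, 0.0804]
orientation: [-1.162, -1.28, 1.28]
contact_force: [0.0, 0.3, -1.5]
grip_width: 0.0217
```

```bash
python3 -m jog '0 0 0 0 0.8 0 0.1; 0 0 0 0 0.8 0 0.1; 0 0 0 0 0.8 0 0.1; 0 0 0 0 0.5 0 0.1; 0 0 0 0 0 0 0.1'; python3 -m jog '0 0 0 0 1 0 0.1; 0 0 0 0 1 0 0.1; 0 0 0 0 1 0 0.1; 0 0 0 0 1 0 0.1; 0 0 0 0 0 0 0.1'
```

```text
clock: 15.07
tcp_pos: [0.5829, -0.1652, 0.0775]
orientation: [-1.162, -1.28, 1.28]
contact_force: [-0.4, 0.7, -1.8]
grip_width: 0.0215
clock: 15.48
tcp_pos: [0.5829, -0.1652, 0.0733]
orientation: [-1.162, -1.279, 1.28]
contact_force: [1.2, -0.1, -1.3]
grip_width: 0.0215
```

```bash
python3 -m jog '0 0 0 0 1 0 0.1; 0 0 0 0 1 0 0.1; 0 0 0 0 1 0 0.1; 0 0 0 0 1 0 0.1; 0 0 0 0 1 0 0.1'; python3 -m jog '0 0 0 0 1 0 0.1; 0 0 0 0 1 0 0.1; 0 0 0 0 1 0 0.1; 0 0 0 0 1 0 0.1; 0 0 0 0 0 0 0.1';  python3 -m jog '0 0 0 0 0.6 0 0.1; 0 0 0 0 0.6 0 0.1; 0 0 0 0 0.6 0 0.1; 0 0 0 0 0.6 0 0.1; 0 0 0 0 0 0 0.1'
```

```text
clock: 15.9
tcp_pos: [0.583, -0.1653, 0.0685]
orientation: [-1.162, -1.28, 1.28]
contact_force: [0.9, -0.6, -1.2]
grip_width: 0.0216
clock: 16.32
tcp_pos: [0.5829, -0.1652, 0.0644]
orientation: [-1.162, -1.28, 1.28]
contact_force: [0.8, 0.4, -1.4]
grip_width: 0.0217
clock: 16.73
tcp_pos: [0.5829, -0.1652, 0.0621]
orientation: [-1.162, -1.28, 1.28]
contact_force: [0.7, 1.5, -1.3]
grip_width: 0.0215
```

```bash
python3 -m jog '0 0 0 0 0.6 0 0.1; 0 0 0 0 0.6 0 0.1; 0 0 0 0 0.8 0 0.1; 0 0 0 0 1 0 0.1; 0 0 0 0 0 0 0.1'; python3 -m jog '0 0 0 0 1.2 0 0.1; 0 0 0 0 1.2 0 0.1; 0 0 0 0 1.2 0 0.1; 0 0 0 0 1.2 0 0.1; 0 0 0 0 1.2 0 0.1'; python3 -m jog '0 0 0 0 1.2 0 0.1; 0 0 0 0 1.2 0 0.1; 0 0 0 0 1.2 0 0.1; 0 0 0 0 1.2 0 0.1; 0 0 0 0 1.2 0 0.1'
```

```text
clock: 17.15
tcp_pos: [0.5829, -0.1652, 0.059]
orientation: [-1.162, -1.279, 1.28]
contact_force: [0.1, 1.1, -2.4]
grip_width: 0.0216
clock: 17.57
tcp_pos: [0.583, -0.1652, 0.0531]
orientation: [-1.162, -1.28, 1.28]
contact_force: [1.0, 1.0, -0.6]
grip_width: 0.0212
clock: 17.98
tcp_pos: [0.583, -0.1652, 0.0471]
orientation: [-1.162, -1.28, 1.28]
contact_force: [0.9, 1.3, -0.9]
grip_width: 0.021
```

It passes the 20 mm mark, so this is the good holder. I carry on down to the shoulder.

```bash
python3 -m jog '0 0 0 0 1.2 0 0.1; 0 0 0 0 1.2 0 0.1; 0 0 0 0 1.2 0 0.1; 0 0 0 0 1.2 0 0.1; 0 0 0 0 1.2 0 0.1'; python3 -m jog '0 0 0 0 0.8 0 0.1; 0 0 0 0 0.8 0 0.1; 0 0 0 0 0.8 0 0.1; 0 0 0 0 0.5 0 0.1; 0 0 0 0 0 0 0.1'; python3 -m jog '0 0 0 0 0.5 0 0.1; 0 0 0 0 0.5 0 0.1; 0 0 0 0 0.5 0 0.1; 0 0 0 0 0 0 0.1; 0 0 0 0 0 0 0.1'
```

```text
clock: 18.4
tcp_pos: [0.5831, -0.1652, 0.0411]
orientation: [-1.162, -1.28, 1.28]
contact_force: [0.8, 2.1, -0.3]
grip_width: 0.0219
clock: 18.82
tcp_pos: [0.583, -0.1652, 0.0382]
orientation: [-1.162, -1.28, 1.28]
contact_force: [0.3, 1.7, -0.9]
grip_width: 0.0218
clock: 19.23
tcp_pos: [0.5831, -0.1652, 0.0368]
orientation: [-1.162, -1.28, 1.28]
contact_force: [0.4, 1.6, 1.7]
grip_width: 0.0215
```

```bash
python3 -m jog '0 0 0 0 0.5 0 0.1; 0 0 0 0 0 0 0.1; 0 0 0 0 0 0 0.5; 0 0 0 0 0 0 0.5; 0 0 0 0 0 0 0.5'; python3 -m jog '0 0 0 0 0 0 0.5; 0 0 0 0 -8 0 0.5; 0 0 0 0 -16 0 0.5; 0 0 0 0 -22 0 0.5; 0 0 0 0 -26 0 0.5'; python3 look.py 11 .583 -.166 .065
```

```text
clock: 19.65
tcp_pos: [0.5826, -0.166, 0.0362]
orientation: [-1.163, -1.279, 1.28]
contact_force: [-0.4, -0.0, -0.2]
grip_width: 0.0424
clock: 20.07
tcp_pos: [0.582, -0.1653, 0.1086]
orientation: [-1.161, -1.278, 1.28]
contact_force: [-0.3, -0.9, 0.1]
grip_width: 0.0429
crop origin 182 138
crop origin 256 153
tcp [ 0.5856 -0.1668  0.1126] F [ 0.13 -0.24  0.98] w 0.0430196020624644
[[-0.0953, 0.0068, -0.9954], [0.9954, -0.0015, -0.0953], [-0.0021, -1.0, -0.0066]]
```

View pics/look11.png

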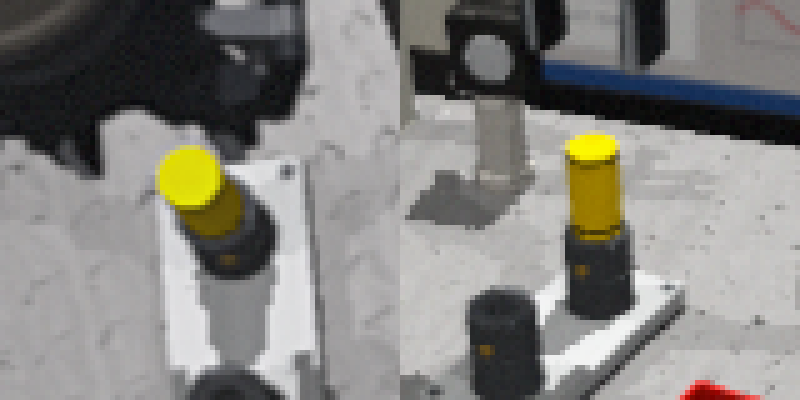

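```bash
python3 -m jog '0 0 0 0 0 10 0.6; 0 0 0 0 0 22 0.6; 0 0 0 0 0 24 0.6; 0 0 0 0 0 14 0.6; 0 0 0 0 0 5 0.6'; python3 -m jog '0 0 0 0 10 0 0.6; 0 0 0 0 16 0 0.6; 0 0 0 0 16 0 0.6; 0 0 0 0 12 0 0.6; 0 0 0 0 6 0 0.6'; python3 look.py 12 .509 -.173 .065
```

```text
clock: 20.58
tcp_pos: [0.5041, -0.1727, 0.1073]
orientation: [-1.16, -1.276, 1.279]
contact_force: [0.1, -0.2, -0.0]
grip_width: 0.0516
clock: 21.0
tcp_pos: [0.5078, -0.1719, 0.046]
orientation: [-1.16, -1.278, 1.281]
contact_force: [-0.6, -1.0, -0.7]
grip_width: 0.0513
crop origin 185 176
crop origin 237 169
tcp [ 0.5078 -0.1723  0.0469] F [0.6  0.34 0.19] w 0.05093172602721267
[[-0.0962, -0.0024, -0.9954], [0.9954, 0.0001, -0.0962], [0.0003, -1.0, 0.0024]]
```

View pics/look12.png

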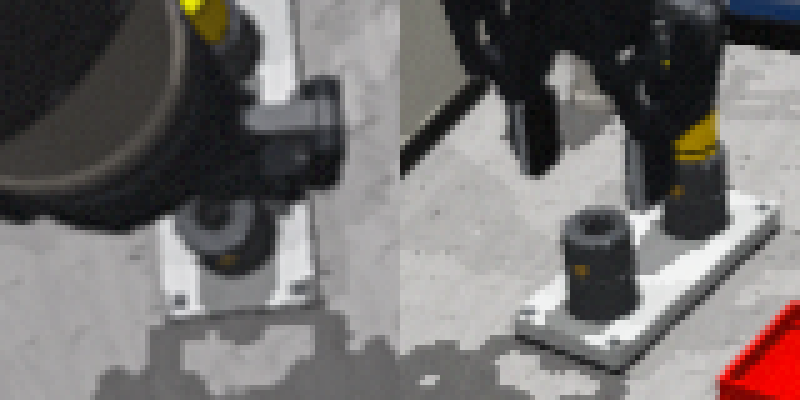

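```bash
python3 -m jog '0 0 0 0 10 0 0.6; 0 0 0 0 14 0 0.6; 0 0 0 0 10 0 0.6; 0 0 0 0 6 0 0.6; 0 0 0 0 3 0 0.6'; python3 -m jog '0 0 0 0 3 0 0.6; 0 0 0 0 3 0 0.6; 0 0 0 0 1 0 0.6; 0 0 0 0 0 0 0.6; 0 0 0 0 0 0 0.6'; python3 look.py 13 .509 -.173 .055
```

```text
clock: 21.52
tcp_pos: [0.508, -0.1724, 0.0045]
orientation: [-1.161, -1.279, 1.28]
contact_force: [0.0, 1.0, 0.1]
grip_width: 0.0512
clock: 21.93
tcp_pos: [0.5085, -0.1725, -0.0015]
orientation: [-1.162, -1.28, 1.279]
contact_force: [0.8, -0.0, 0.3]
grip_width: 0.0514
crop origin 186 177
crop origin 237 173
tcp [ 0.5086 -0.1725 -0.0014] F [0.11 0.04 0.14] w 0.05127596959268132
[[-0.096, 0.0005, -0.9954], [0.9954, -0.0, -0.096], [-0.0001, -1.0, -0.0005]]
```

View pics/look13.png

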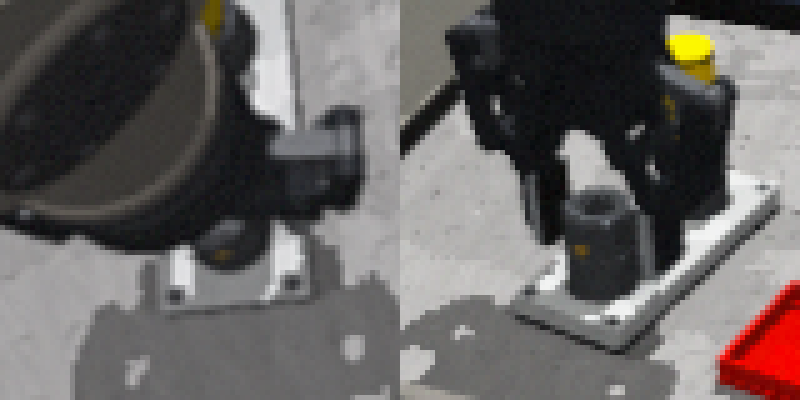

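```bash
python3 -m jog '0 0 0 0 0 0 0.4; 0 0 0 0 0 0 0.3; 0 0 0 0 0 0 0.2; 0 0 0 0 0 0 0.2; 0 0 0 0 0 0 0.2' 40; python3 -m jog '0 0 0 0 0 0 0.2; 0 0 0 0 -3 0 0.2; 0 0 0 0 -8 0 0.2; 0 0 0 0 -12 0 0.2; 0 0 0 0 -14 0 0.2'; python3 look.py 14 .509 -.173 .065
```

```text
clock: 22.45
tcp_pos: [0.5085, -0.1717, -0.0013]
orientation: [-1.161, -1.281, 1.279]
contact_force: [-1.6, 2.5, 5.9]
grip_width: 0.0307
clock: 22.87
tcp_pos: [0.5079, -0.1728, 0.0361]
orientation: [-1.162, -1.279, 1.28]
contact_force: [0.2, 0.4, -1.2]
grip_width: 0.0307
crop origin 185 176
crop origin 237 169
tcp [ 0.51   -0.1735  0.0378] F [ 0.99 -0.72 -1.46] w 0.030326415281841136
[[-0.0954, 0.0041, -0.9954], [0.9954, -0.0011, -0.0954], [-0.0015, -1.0, -0.004]]
```

View pics/look14.png

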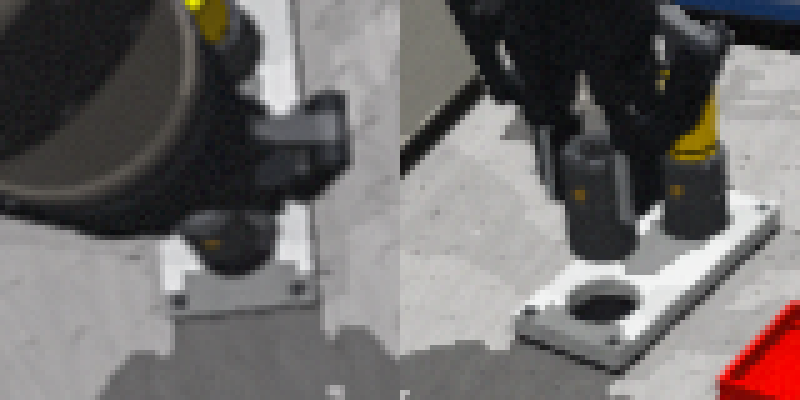

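```bash
python3 -m jog '0 0 0 0 -8 0 0.2; 0 0 0 -10 0 -1 0.2; 0 0 0 -20 0 -2 0.2; 0 0 0 -26 0 -2 0.2; 0 0 0 -26 0 -2 0.2'; python3 -m jog '0 0 0 -18 0 -1.6 0.2; 0 0 0 -9 0 -1 0.2; 0 0 0 0 6 0 0.2; 0 0 0 0 8 0 0.2; 0 0 0 0 8 0 0.2'; python3 look.py 15 .528 -.2805 .04
```

```text
clock: 23.38
tcp_pos: [0.5233, -0.2544, 0.043]
orientation: [-1.161, -1.28, 1.281]
contact_force: [1.1, 0.4, -0.8]
grip_width: 0.0305
clock: 23.8
tcp_pos: [0.528, -0.2783, 0.0199]
orientation: [-1.16, -1.281, 1.28]
contact_force: [-0.6, 0.1, -1.7]
grip_width: 0.0305
crop origin 245 168
crop origin 281 190
tcp [ 0.5271 -0.2775  0.0191] F [ 0.28 -0.01 -0.76] w 0.03031447620939281
[[-0.0979, -0.0035, -0.9952], [0.9952, 0.0025, -0.0979], [0.0029, -1.0, 0.0033]]
```

View pics/look15.png

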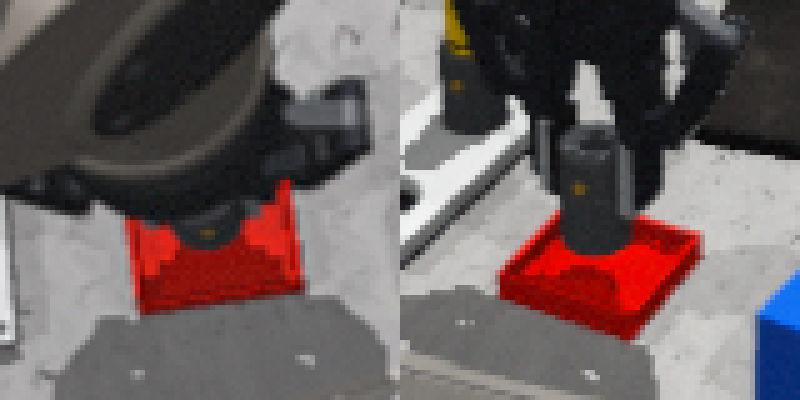

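```bash
python3 -m jog '0 0 0 0 6 0 0.2; 0 0 0 0 6 0 0.2; 0 0 0 0 4 0 0.2; 0 0 0 0 2 0 0.2; 0 0 0 0 0 0 0.2'; python3 -m jog '0 0 0 0 0.8 0 0.2; 0 0 0 0 0.8 0 0.2; 0 0 0 0 0.8 0 0.2; 0 0 0 0 0 0 0.2; 0 0 0 0 0 0 0.2'
```

```text
clock: 24.32
tcp_pos: [0.528, -0.2798, 0.0027]
orientation: [-1.161, -1.279, 1.28]
contact_force: [-0.5, 0.4, -2.0]
grip_width: 0.0305
clock: 24.73
tcp_pos: [0.5284, -0.2801, 0.001]
orientation: [-1.162, -1.28, 1.28]
contact_force: [-0.9, 0.1, -0.8]
grip_width: 0.0307
```

```bash
python3 -m jog '0 0 0 0 0.8 0 0.2; 0 0 0 0 0.8 0 0.2; 0 0 0 0 0.8 0 0.2; 0 0 0 0 0.6 0 0.2; 0 0 0 0 0 0 0.2'; python3 -m jog '0 0 0 0 0.5 0 0.2; 0 0 0 0 0.5 0 0.2; 0 0 0 0 0 0 0.2; 0 0 0 0 0 0 0.2; 0 0 0 0 0 0 0.2'
```

```text
clock: 25.15
tcp_pos: [0.5283, -0.28, -0.0022]
orientation: [-1.162, -1.28, 1.28]
contact_force: [0.0, -0.3, -0.8]
grip_width: 0.0305
clock: 25.57
tcp_pos: [0.5285, -0.2801, -0.0023]
orientation: [-1.162, -1.28, 1.279]
contact_force: [-2.1, 2.4, 7.6]
grip_width: 0.0304
```

Contact with the tray floor comes at the predicted height. I release and lift away.

```bash
python3 -m jog '0 0 0 0 -0.6 0 0.35; 0 0 0 0 0 0 0.5; 0 0 0 0 0 0 0.6; 0 0 0 0 0 0 0.6; 0 0 0 0 0 0 0.6'; python3 -m jog '0 0 0 0 0 0 0.6; 0 0 0 0 -8 0 0.6; 0 0 0 0 -16 0 0.6; 0 0 0 0 -24 0 0.6; 0 0 0 0 -30 0 0.6'; python3 -m jog '0 0 0 0 -36 0 0.6; 0 0 0 0 -36 0 0.6; 0 0 0 0 -20 0 0.6; 0 0 0 0 0 0 0.6; 0 0 0 0 0 0 0.6'; python3 look.py 16 .528 -.2805 .04; python3 - <<'E'
from h import *
f=load("top16");g=load("scene16")
cv2.imwrite("pics/f16.png",np.hstack([cv2.resize(F["color"][v:v+130,u:u+130],(400,400)) for F,u,v in((f,200,140),(g,250,160))])[:,:,::-1])
print(circ(f,(.528,-.28),.053,.007,True)); P=cloud(f)
E
```

```text
clock: 25.98
tcp_pos: [0.5284, -0.2801, -0.0026]
orientation: [-1.162, -1.28, 1.28]
contact_force: [-0.3, 0.7, 0.8]
grip_width: 0.0511
clock: 26.4
tcp_pos: [0.5272, -0.2795, 0.0755]
orientation: [-1.159, -1.278, 1.28]
contact_force: [0.6, 0.1, 0.3]
grip_width: 0.0513
clock: 26.82
tcp_pos: [0.529, -0.2803, 0.169]
orientation: [-1.165, -1.282, 1.279]
contact_force: [-0.8, 0.3, -1.0]
grip_width: 0.0508
crop origin 245 168
crop origin 281 190
tcp [ 0.5277 -0.2794  0.1667] F [0.42 0.16 0.24] w 0.051096275880728806
[[-0.0961, -0.0012, -0.9954], [0.9954, 0.0009, -0.0961], [0.001, -1.0, 0.0011]]
[ 0.52887099 -0.28239058  0.00685665]
```

View pics/f16.png

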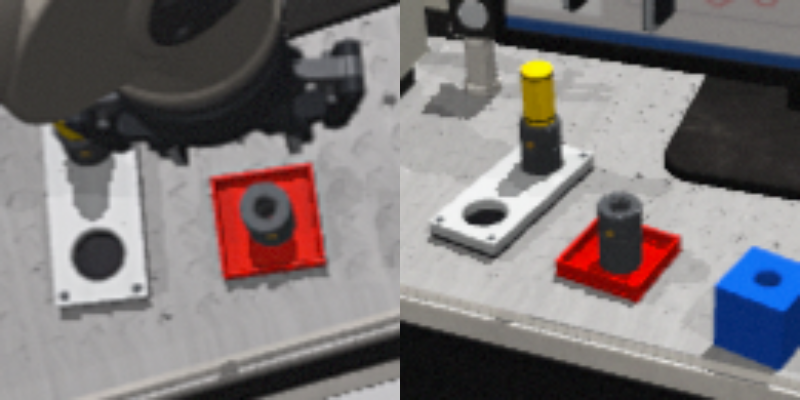

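The pictures show the holder upright in the tray, about 2 mm off centre. The gauge is standing, shoulder down, in the far holder in its nest.

```bash
python3 -m jog '0 0 0 0 0 0 0.6; 0 0 0 0 0 0 0.6; 0 0 0 0 0 0 0.6; 0 0 0 0 0 0 0.6; 0 0 0 0 0 0 0.6'; python3 -c "
from bench import r
print(r.hand_in())"
```

```text
clock: 27.33
tcp_pos: [0.5281, -0.2801, 0.1671]
orientation: [-1.162, -1.279, 1.28]
contact_force: [-0.1, 0.5, 0.5]
grip_width: 0.0508
the job is handed in; nothing more can be done
None
```

I tried the gauge in both holders, nearer one first, and handed the job in at 27.3 s of the 69 s allowed; no verdict is reported.

- **Nearer holder (faulty):** the pin stopped 20 mm down, with a measured push of about 17 N. The first approach was about 1.5 mm off and touched the rim at about 6 N, so I backed off, corrected and tried again.
- **Farther holder (good):** the pin went in freely until the shoulder came down on the holder. I left the gauge standing there, and the holder is still in its nest.
- **Rejected holder:** I set it on the floor of the red tray and let go. In the last pictures it stands upright, about 2 mm off the tray's centre.
- **At hand-in:** the gripper was open and clear above everything, with forces near zero. I had no direct measurement of the gauge's final depth; that rests on the shoulder contact height and the pictures.

**Disagreements between sources:**
- The fingertips in the pictures were about 28 mm higher than the reported TCP height, so I took heights from the pictures and contact.
- The scene camera read about 3 to 4 mm off the top camera, so I relied on the top camera for horizontal positions.

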